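# Lock the capsule plate's hold-down frame with the cam key

### The job

Take the blue-handled key out of its sloping cradle, stand it upright in the green rest with its collar flat on top and let go of it there, then take it again by the handle and put its blade in the slot of the latch that is still open (red tongue not over the frame). With the blade, never the fingers, turn that cam a quarter turn clockwise until it stops with the tongue fully over the frame, then stand the key back upright in the rest, collar flat, and let go. Leave the other latch locked and do not disturb the things standing around.

Things in the scene. Friction and masses are not known exactly. Their poses are not given: they have to be found in the camera images.
- key: Loose blue-handled cam key, 0.2 kg, 156 mm long, straight. Origin: blade tip, on the axis; +z runs from tip to handle end. Blade z 0-15: 22 wide (x), 4 thick (y; 3 at the very tip). Shank 12 across to z 60. Collar 54 across, z 60-66. Paddle handle z 66-156: 34 wide (x), 16 thick (y). Starts in the cradle 50 degrees from level, blade low and towards the robot, y level
- key_collar (a point): point on the key's axis at the collar's lower face, 60 mm from the tip; axes as the key's
- key_grip (a point): point on the key's axis in the handle, 115 mm from the tip; axes as the key's
- cradle: Fixed grey sloping cradle on a dark plate 150 x 80 x 8 mm; origin under the plate's centre, on the work surface. The key lies in its x-z plane, tail high at +x, tip at x -60, z 45 mm. Saddles with low cheeks (28 mm over all) hold the shank below the collar and the handle's last 16 mm from below, at or below the axis; between them the handle is free, 30 mm clear below
- rest: Fixed green block 85 x 85 x 72 mm high with a square 34 mm hole right through; origin under its centre, on the work surface. The key's blade and shank go down the hole at any yaw; its collar then sits flat on the block's top and the key stands upright, tip 12 mm above the work surface
- rest_seat (a point): centre of the hole in the rest's top face, 72 mm above the work surface
- machine: Fixed white capsule-filling base 220 (x) x 270 (y) x 35 mm high with a plate of brown capsules in an aluminium frame (top 58 mm high); origin under its centre. Two alike latches stand on its front edge, at x -80, y +70 and -70 mm; which is the open one varies
- latch_open: The open latch: dark round housing 54 mm across, 25 high, on the machine, brass cam on top (to 76.5 mm above the work surface). Its red tongue lies along the frame's front edge (machine +y). Origin under its centre, 35 mm above the work surface; axes as the machine's
- cam_open (a joint): turn of the open latch's cam about its vertical axis, rad: starts at 0 to 0.25; grows clockwise seen from above to a hard stop at 1.571, where the red tongue points over the frame (machine +x). Friction 0.12 N m, no spring; it stays where left
- cam_open_slot (a point): mouth centre of the open cam's slot, on its axis, 76.5 mm above the work surface. The slot is 7 mm wide (cam's x), 28 mm long (cam's y, the tongue's direction), 12 mm deep, with closed ends; the point turns with the cam. At cam 0 its y is the machine's y.
- cam_shut (a joint): turn of the other, already locked latch's cam, at its stop 1.571; to be left alone
- cam_shut_slot (a point): mouth centre of the locked cam's slot, otherwise as the open one
- jar_amber: Bystander: amber glass jar, 72 mm across, 100 tall, upright; origin under its centre
- jar_white: Bystander: white jar with blue cap, 68 mm across, 90 tall, upright; origin under its centre
- bottle: Bystander: green glass bottle, 60 mm across, 150 tall, upright; origin under its centre
- scoop: Bystander: long-handled scoop, 160 mm long, lying flat, origin under its middle
- tamper: Bystander: white tamper plate 60 x 85 x 10 mm with a black ball handle to 62 mm high, lying flat; origin under its centre
- dish: Bystander: white dish of brown capsules, 110 mm across, 22 high; origin under its centre
- spare_plate: Bystander: spare white capsule plate 100 x 140 x 15 mm with dark holes, lying flat; origin under its centre
There are look-alikes about, which are no part of the job. What is meant by the rest is not yellow, and is the smaller of those in its own colour.

How it is judged:
By the outcome, as a careful person would: the job done as asked, in the order asked, and still so for the second after the job is handed in, with the robot touching nothing.
It also fails if it takes over 72 s, if anything falls off the work surface, if the arm or the gripper's body presses on something with over 40 N, if the wrist force passes 120 N, or if a joint passes its speed limit or range.

### The arm

A 7-joint arm with a two-finger parallel gripper is mounted at the origin on the work surface. World frame = base frame: x ahead of the robot, y to its left, z up, the work surface at z = 0. Lengths are in m, angles in rad, forces in N, time in s.
With the tool pointing down it reaches from about 0.4 to 0.85 m from the base axis. Payload 10.4 kg.
Tool frame: the origin (TCP) lies at the very end of the fingers, on their centre line; the grasp point (between the pads) lies 19 mm behind it (manip.grip_depth is the distance from the TCP to the grasp point, in m); z points along the fingers, y is the direction in which the jaws open and shut (so a half turn about z gives the same grasp; the last joint's range is limited). The gripper opens to 85 mm and grips with 20 to 120 N. Pads are 22 mm wide; open, the fingers measure 114 mm over their backs; the gripper's body (76 mm by 85 mm) begins 54 mm behind the grasp point. The pads swing forward as they close: fully open they stand 13 mm farther back than shut.
Start: joints at [-1.297, 0.332, -0.065, 1.46, 0.022, 1.35, -0.088], TCP at [0.183, 0.598, 0.231] pointing down, gripper open.
Joint ranges: [-2.6, 2.6], [-0.5, 2.12], [-1.47, 1.34], [0.16, 2.42], [-1.27, 4.41], [0.06, 2.06], [-2.6, 2.6]. Speed limits (rad/s): [2.22, 2.22, 2.79, 2.79, 3.14, 3.14, 3.14].

### API

Orientations are given as a unit quaternion [x, y, z, w].
In Python, from workcell import manip gives the robot as it stands.
- The arm moves only by the tool step_arm, never from a script. Its argument "motion" is a list of rows, each a list of 6 numbers: the shift along the tool's x, y, z in mm, then the turn, a rotation vector about the tool's x, y, z in degrees. A call has 1 to 20 rows; each row shifts and turns the pose as measured when the row begins, along the tool's axes as they then stand; what a row does not reach is not made up. A row lasts 1/8 s, in which the tool goes at most 62.5 mm and 10.7 degrees, less where a joint would pass 70% of its speed; a pose out of reach is approached as far as the arm can. A call with a gripper value outside its range is refused whole. "jaw" is the finger opening in mm, from 0 to 85.4, set as the call begins (left out, the last holds). The fingers move at their own pace and stop on an object; "force" is the grip in N (left out, the last holds). Time passes only in rows, so rows that do not move let the fingers close. It gives the time, the measured TCP pose, the force and the opening at its end, in the units of the state.
- manip.get_obs(): the state, without advancing time (a new reading comes with each control period).
- manip.camera(name): name is "scene" or "top" or "wrist"; returns the picture (480x640x3 uint8, blue, green, red); there is no depth.
- manip.camera_info(name): a dict with "camera_matrix" (3x3 intrinsics, pixels), "R" (3x3) and "t" (3): a world point X has camera coordinates R X + t. Camera axes: x right, y down, z forward; pixel columns grow to the right and rows downward; lengths in m; the calibration is good to about 2 mm. A picture is of the moment at which its call begins: read the wrist's pose just before it. camera_info takes no time and is no camera call; for the wrist camera it gives the pose at the moment of the call.
- manip.hand_in(): hands the job in, once; it reports no verdict.
The state is a dict: "clock": time; "joint_pos": joint angles; "joint_velocities": joint speeds; "tau": joint torques, N m; "position": TCP position; "ee_rot": TCP orientation; "ft_force": force on the tool from outside, world axes, zero at the start; "torque": the same for the moment, N m; "grip_width": opening from 0.0 (shut) to 1.0 (fully open).
Only numpy, scipy, OpenCV 4.12 (cv2) and the standard library are available. Lean on these libraries where they do the work, as an engineer would, in place of code of your own. Each camera call takes 0.05 s, during which the arm holds its last target.

## Working session

There is one attempt and no reset: what is moved stays moved. The work goes in short steps, Python scripts to look and compute and a tool call to move; the robot and the scene stay as the last step left them, time stands still between calls to the robot, and variables do not carry over. Pictures are saved under pics/ and viewed, and the job is handed in when it is done.

Besides the shell and the picture viewer there is one more tool, called after "Call:" by a JSON object that holds its "method" and its "body", one argument or row to a line. step_arm: Moves the arm, as the interface text tells. Its arguments: {"type":"object","properties":{"motion":{"type":"array"},"jaw":{"type":"number"},"force":{"type":"number"}},"required":["motion"]}

```bash
ls; mkdir -p pics
python3 - <<'E'
from workcell import manip
import cv2,numpy as np
np.set_printoptions(precision=4,suppress=True)
o=manip.get_obs();print(o)
for n in("scene","top","wrist"):
    i=manip.camera_info(n);print(n,i)
    cv2.imwrite(f"pics/{n}0.png",manip.camera(n))
E
```

```text
pics
{'clock': 0.0, 'joint_pos': array([-1.2966,  0.3329, -0.0647,  1.4609,  0.0216,  1.3499, -0.0885]), 'joint_velocities': array([ 0.0002,  0.0003,  0.0004, -0.0011,  0.0003,  0.0004,  0.0009]), 'tau': array([ -0.0006, -62.5454,   0.0488, -39.1602,   0.0161,   0.0101,
        -0.    ]), 'position': array([0.1827, 0.5973, 0.2305]), 'ee_rot': array([ 0.1478,  0.989 , -0.0007, -0.0001]), 'ft_force': array([ 0.1872,  0.243 , -0.5603]), 'torque': array([0.048 , 0.0007, 0.0231]), 'grip_width': 0.9972059752528163}
scene {'camera_matrix': array([[600.9598,   0.    , 321.0601],
       [  0.    , 600.9598, 233.3436],
       [  0.    ,   0.    ,   1.    ]]), 'R': array([[-0.8493,  0.5279,  0.0058],
       [ 0.4001,  0.6508, -0.6452],
       [-0.3444, -0.5456, -0.764 ]]), 't': array([ 0.3978, -0.1475,  1.915 ])}
top {'camera_matrix': array([[515.3831,   0.    , 321.2538],
       [  0.    , 515.3831, 240.6489],
       [  0.    ,   0.    ,   1.    ]]), 'R': array([[-0.0036, -0.9999,  0.0141],
       [-0.9849,  0.0011, -0.1734],
       [ 0.1734, -0.0146, -0.9848]]), 't': array([0.0399, 0.5266, 1.3538])}
wrist {'camera_matrix': array([[422.9127,   0.    , 326.0848],
       [  0.    , 422.9127, 246.571 ],
       [  0.    ,   0.    ,   1.    ]]), 'R': array([[ 0.2929,  0.9562, -0.0026],
       [ 0.9174, -0.2802,  0.2825],
       [ 0.2694, -0.0851, -0.9593]]), 't': array([-0.6232, -0.0366,  0.3808])}
```

View pics/scene0.png

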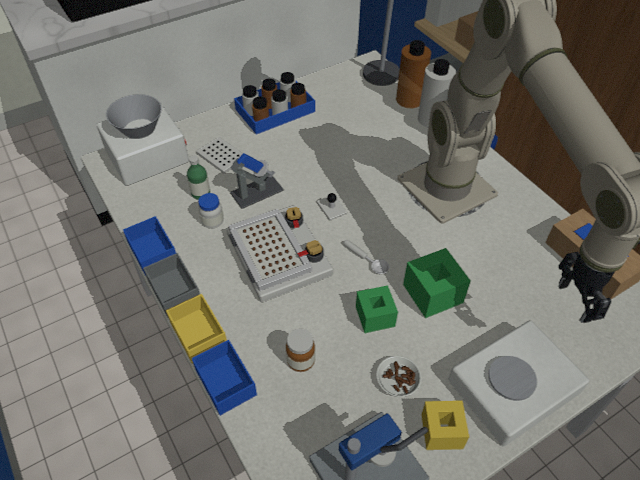

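View pics/top0.png

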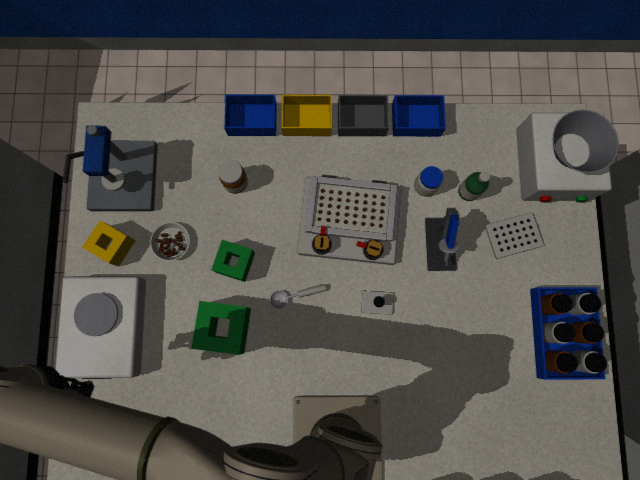

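View pics/wrist0.png

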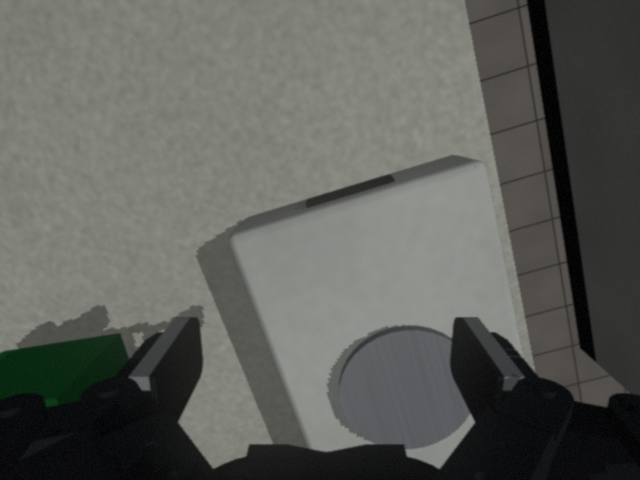

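Candidates for the rest in the top view are the small green block at (233,260), the large green block at (220,328) and the yellow one at (108,243). The smaller green fits. For the latches, (322,243) has its tongue pointing away over the frame, so it is locked. (373,248) has its tongue lying along the edge, so it is open. I'll confirm both with enlarged crops.

```bash
cat > h.py <<'E'
import cv2,numpy as np
from scipy.spatial.transform import Rotation as Ro
np.set_printoptions(precision=4,suppress=True)
def ray(i,u,v):
    K,R,t=np.array(i["camera_matrix"]),np.array(i["R"]),np.array(i["t"])
    d=R.T@np.linalg.solve(K,[u,v,1.0]); c=-R.T@t
    return c,d/np.linalg.norm(d)
def onz(i,u,v,z):
    c,d=ray(i,u,v); return c+d*(z-c[2])/d[2]
def proj(i,X):
    K,R,t=np.array(i["camera_matrix"]),np.array(i["R"]),np.array(i["t"])
    p=K@(R@np.asarray(X,float)+t); return p[:2]/p[2]
def tri(rs):
    A=np.zeros((3,3));b=np.zeros(3)
    for c,d in rs:
        P=np.eye(3)-np.outer(d,d);A+=P;b+=P@c
    return np.linalg.solve(A,b)
E
python3 - <<'E'
import cv2,numpy as np
t=cv2.imread("pics/top0.png");s=cv2.imread("pics/scene0.png")
a=cv2.resize(t[170:290,290:490],None,fx=4,fy=4,interpolation=cv2.INTER_CUBIC)
cv2.imwrite("pics/c_top.png",a)
b=cv2.resize(s[130:280,210:350],None,fx=4,fy=4,interpolation=cv2.INTER_CUBIC)
cv2.imwrite("pics/c_scene.png",b)
a=cv2.resize(t[220:360,180:270],None,fx=4,fy=4,interpolation=cv2.INTER_CUBIC)
b=cv2.resize(s[240:340,340:480],None,fx=3,fy=3,interpolation=cv2.INTER_CUBIC)
c=np.zeros((560,800,3),np.uint8);c[:,:360]=a;c[:300,370:790]=b
cv2.imwrite("pics/c_rest.png",c)
E
```

```text
(no output)
```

View pics/c_top.png

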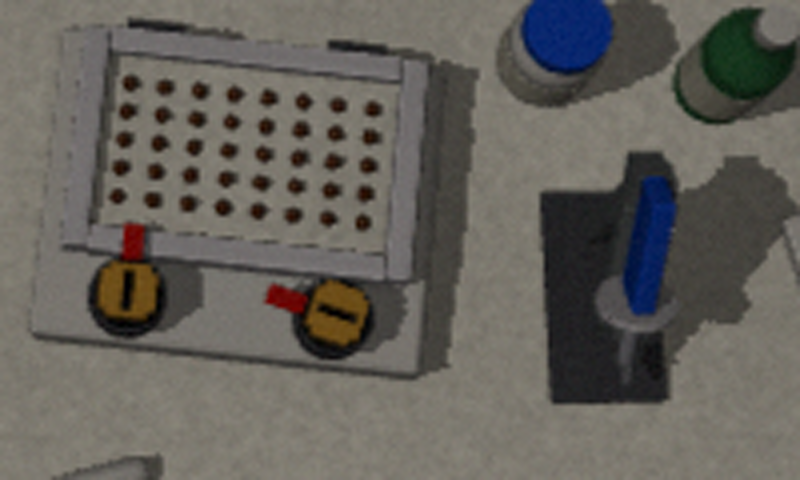

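View pics/c_scene.png

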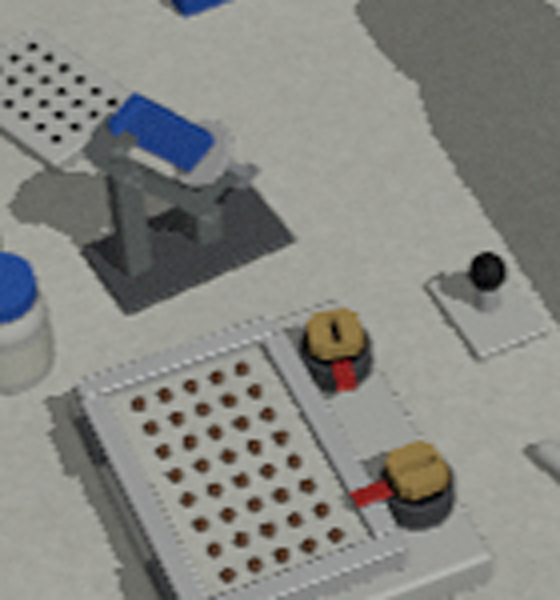

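View pics/c_rest.png

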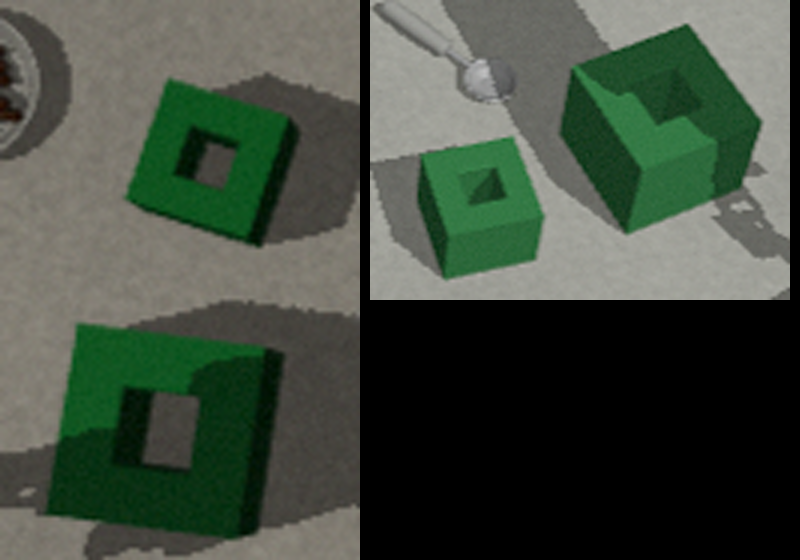

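The crops confirm it. The smaller green block (233,260) is the rest and the right latch (373,248) is the open one, with its red tongue at (362,243) beside the frame. The left latch's tongue points over the frame. Next I'll measure.

Run:
```python
from h import *
from workcell import manip
I={n:manip.camera_info(n) for n in("top","scene")}
im={n:cv2.imread(f"pics/{n}0.png") for n in I}
def blobs(n,lo,hi,roi,mina=15):
    x0,y0,x1,y1=roi
    m=cv2.inRange(cv2.cvtColor(im[n],cv2.COLOR_BGR2HSV)[y0:y1,x0:x1],lo,hi)
    k,l,s,c=cv2.connectedComponentsWithStats(m)
    return [(s[j,4],c[j]+[x0,y0],l==j) for j in range(1,k) if s[j,4]>=mina]
print("brass")
for n,roi in(("top",(300,225,390,265)),("scene",(270,190,340,270))):
    for a,c,_ in blobs(n,(15,90,60),(30,255,255),roi):print(n,a,c,onz(I[n],*c,.0765))
print("red")
for n,roi in(("top",(300,225,390,265)),("scene",(270,190,340,270))):
    for lo,hi in(((0,120,60),(8,255,255)),((172,120,60),(180,255,255))):
        for a,c,_ in blobs(n,lo,hi,roi,8):print(n,a,c,onz(I[n],*c,.066))
print("blue")
for n,roi in(("top",(435,195,470,260)),("scene",(225,140,275,185))):
    for a,c,l in blobs(n,(105,120,40),(130,255,255),roi):
        ys,xs=np.nonzero(l); r=cv2.minAreaRect(np.c_[xs,ys].astype(np.float32)+np.array(roi[:2],np.float32))
        print(n,a,c,cv2.boxPoints(r).round(1).tolist())
print("green")
for n,roi in(("top",(205,235,260,285)),("scene",(350,282,402,335))):
    for a,c,l in blobs(n,(50,100,20),(75,255,255),roi,20):
        hv=cv2.cvtColor(im[n],cv2.COLOR_BGR2HSV)[...,2][roi[1]:roi[3],roi[0]:roi[2]]
        print(n,a,c,np.percentile(hv[l],[5,25,50,75,95]))
```

```text
brass
top 156 [321.5962 241.9167] [0.5179 0.0382 0.0765]
top 162 [373.8704 247.5864] [ 0.5024 -0.1005  0.0765]
scene 143 [293.3497 213.2727] [ 0.5034 -0.0961  0.0765]
scene 170 [314.     247.1059] [0.5181 0.0422 0.0765]
red
top 38 [322.9211 229.6053] [0.5533 0.0343 0.066 ]
top 48 [361.1875 244.25  ] [ 0.5132 -0.0679  0.066 ]
scene 29 [295.6552 223.6552] [ 0.5134 -0.0663  0.066 ]
scene 41 [302.439 253.   ] [0.5516 0.0361 0.066 ]
blue
top 307 [451.7362 230.7948] [[443.6000061035156, 246.89999389648438], [450.3999938964844, 213.10000610351562], [459.79998779296875, 215.0], [453.0, 248.8000030517578]]
scene 255 [249.9255 162.5137] [[236.0, 162.0], [241.0, 152.0], [263.3999938964844, 163.1999969482422], [258.3999938964844, 173.1999969482422]]
green
top 1079 [232.8165 260.0547] [23. 74. 82. 84. 87.]
scene 1479 [375.9398 308.5828] [ 56. 102. 109. 122. 124.]
```

Run:
```python
from h import *
from workcell import manip
I={n:manip.camera_info(n) for n in("top","scene")}
P=lambda n,x,y,f,x0,y0,z:onz(I[n],x0+(x+.5)/f-.5,y0+(y+.5)/f-.5,z)
pl=[P("top",x,y,4,290,170,.008) for x,y in((540,190),(555,403),(668,398))]
print("plate",np.array(pl),"c",(pl[0]+pl[2])/2)
e=pl[0]-pl[1];print(np.linalg.norm(e),np.degrees(np.arctan2(e[1],e[0])),np.linalg.norm(pl[2]-pl[1]))
ps=[P("scene",x,y,4,210,130,.008) for x,y in((130,313),(295,240))]
print("scene plate edge",np.array(ps))
h=[P("top",x,y,4,180,220,.072) for x,y in((192,127),(240,137),(228,188),(175,178))]
o=[P("top",x,y,4,180,220,.072) for x,y in((168,80),(295,120),(128,200))]
print("hole",np.array(h).mean(0),"out",np.array(o),(o[1]+o[2])/2)
hs=[P("scene",x-370,y,3,340,240,.072) for x,y in((458,175),(496,166),(505,200),(470,205))]
os=[P("scene",x-370,y,3,340,240,.072) for x,y in((420,155),(513,138),(543,213),(447,233))]
print("scene hole",np.array(hs).mean(0),"out",np.array(os),np.array(os).mean(0))
# key prediction
yaw=np.arctan2(e[1],e[0]);c=(pl[0]+pl[2])/2
R=Ro.from_euler('z',yaw).as_matrix()
tip=np.array([c[0],c[1],0])+R@[-.06,0,.045]; d=R@[np.cos(np.radians(50)),0,np.sin(np.radians(50))]
print("tip",tip,"d",d)
for s in(0,.06,.066,.111,.115,.156):
    X=tip+d*s;print(s,X,proj(I["top"],X),proj(I["scene"],X))
```

```text
plate [[ 0.6004 -0.2538  0.008 ]
 [ 0.4494 -0.2584  0.008 ]
 [ 0.4527 -0.3371  0.008 ]] c [ 0.5266 -0.2955  0.008 ]
0.1510579939778972 1.745720036651555 0.07879653831779794
scene plate edge [[ 0.5965 -0.252   0.008 ]
 [ 0.4504 -0.2538  0.008 ]]
hole [0.4732 0.2754 0.072 ] out [[0.5252 0.3037 0.072 ]
 [0.4981 0.219  0.072 ]
 [0.445  0.3276 0.072 ]] [0.4716 0.2733 0.072 ]
scene hole [0.4722 0.2782 0.072 ] out [[0.4994 0.2232 0.072 ]
 [0.4199 0.251  0.072 ]
 [0.4439 0.3273 0.072 ]
 [0.5245 0.301  0.072 ]] [0.4719 0.2756 0.072 ]
tip [ 0.4666 -0.2973  0.045 ] d [0.6425 0.0196 0.766 ]
0 [ 0.4666 -0.2973  0.045 ] [445.4404 262.4346] [271.5125 174.8008]
0.06 [ 0.5051 -0.2961  0.091 ] [448.7219 245.5982] [259.7458 168.82  ]
0.066 [ 0.509  -0.296   0.0956] [449.0603 243.8617] [258.5344 168.2043]
0.111 [ 0.5379 -0.2951  0.13  ] [451.6616 230.515 ] [249.2376 163.4789]
0.115 [ 0.5405 -0.2951  0.1331] [451.8984 229.3003] [248.3927 163.0495]
0.156 [ 0.5668 -0.2943  0.1645] [454.3793 216.5714] [239.5511 158.5555]
```

```bash
cat >> h.py <<'E'
def plan(pos,yaw_y=None,R=None,o=None):
    """yaw_y: world angle (deg) of tool y when pointing straight down. Prints turn (tool) then shift in axes after the turn"""
    from workcell import manip
    o=o or manip.get_obs(); Rc=Ro.from_quat(o["ee_rot"]).as_matrix()
    if R is None:
        a=np.radians(yaw_y); y=np.array([np.cos(a),np.sin(a),0]);z=np.array([0,0,-1.]);R=np.c_[np.cross(y,z),y,z]
    rv=np.degrees(Ro.from_matrix(Rc.T@R).as_rotvec())
    d=(np.asarray(pos)-o["position"])*1000
    print("clock %.2f"%o["clock"],"pos",o["position"]*1000,"turn",rv.round(2),"shift after turn",(R.T@d).round(1),"shift now",(Rc.T@d).round(1),"world",d.round(1))
    print(" F",o["ft_force"].round(1),"jp",o["joint_pos"].round(2),"gw",round(o["grip_width"],3))
E
python3 -c "
from h import *
plan([.50,-.20,.30],91.7)"
```

```text
clock 0.15 pos [182.699  597.3954 230.6892] turn [ -0.06  -0.01 -18.7 ] shift after turn [-293.5 -806.5  -69.3] shift now [-536.6 -669.8  -68.6] world [ 317.3 -797.4   69.3]
 F [ 0.2 -0.5  0.2] jp [-1.3   0.33 -0.06  1.46  0.02  1.35 -0.09] gw 1.001
```

Call:
{"method": "step_arm", "body": {
  "motion": [
    [0, 0, -35, 0, 0, -9.35],
    [0, 0, -35, 0, 0, -9.35],
    [-19.5, -54, 0, 0, 0, 0],
    [-19.5, -54, 0, 0, 0, 0],
    [-19.5, -54, 0, 0, 0, 0],
    [-19.5, -54, 0, 0, 0, 0],
    [-19.5, -54, 0, 0, 0, 0],
    [-19.5, -54, 0, 0, 0, 0],
    [-19.5, -54, 0, 0, 0, 0],
    [-19.5, -54, 0, 0, 0, 0],
    [-19.5, -54, 0, 0, 0, 0],
    [-19.5, -54, 0, 0, 0, 0],
    [-19.5, -54, 0, 0, 0, 0],
    [-19.5, -54, 0, 0, 0, 0],
    [-19.5, -54, 0, 0, 0, 0]
  ]
}}

```text
clock: 2.02
position: [0.4701, -0.1138, 0.3015]
ee_rot: [-0.024, 1.0, -0.001, -0.0]
ft_force: [1.7, 1.1, -0.4]
grip_width: 1.002
```

Run:
```python
from h import *
from workcell import manip
plan([.54,-.295,.20],91.7)
i=manip.camera_info("wrist");print("cam",-i["R"].T@i["t"])
cv2.imwrite("pics/w1.png",manip.camera("wrist"))
```

```text
clock 2.02 pos [ 470.0981 -113.783   301.4544] turn [-0.07 -0.01  1.01] shift after turn [ -64.5 -183.2  101.5] shift now [ -61.3 -184.2  101.7] world [  69.9 -181.2 -101.5]
 F [ 1.7  1.1 -0.4] jp [-0.64 -0.06  0.76  1.74  0.05  1.45  1.73] gw 1.002
cam [ 0.3978 -0.1175  0.4449]
```

View pics/w1.png

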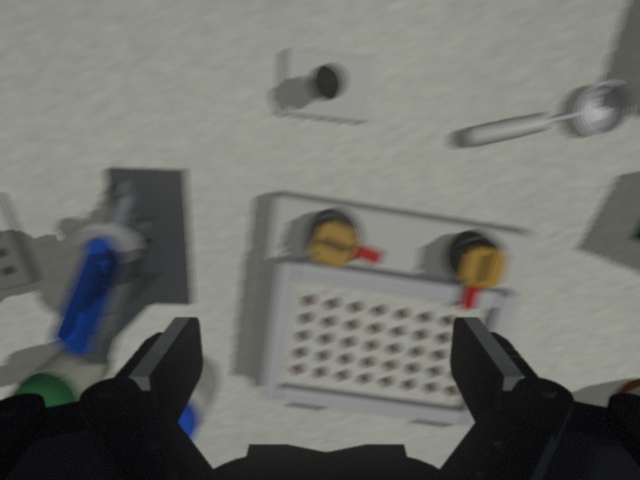

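Call:
{"method": "step_arm", "body": {
  "motion": [
    [-20, -60, 10, 0, 0, 1],
    [-20, -60, 10, 0, 0, 0],
    [-20, -60, 20, 0, 0, 0],
    [0, 0, 0, 0, 0, 0]
  ]
}}

```text
clock: 2.58
position: [0.5327, -0.29, 0.2624]
ee_rot: [-0.012, 1.0, -0.003, -0.001]
ft_force: [-0.6, -0.2, 0.3]
grip_width: 0.999
```

Run:
```python
from h import *
from workcell import manip
plan([.5405,-.295,.20],91.7)
i=manip.camera_info("wrist")
cv2.imwrite("pics/w2.png",manip.camera("wrist"))
e=np.radians(1.75);d=np.array([.6428*np.cos(e),.6428*np.sin(e),.766]);tip=np.array([.4666,-.2973,.045])
for s in(0,.06,.066,.115,.156):print(s,proj(i,tip+d*s))
```

```text
clock 2.58 pos [ 532.7447 -290.0008  262.3802] turn [-0.34 -0.07 -0.32] shift after turn [-7.6 -5.2 62.4] shift now [-7.7 -4.8 62.4] world [  7.8  -5.  -62.4]
 F [-0.6 -0.2  0.3] jp [-0.3   0.38  0.95  1.51 -0.3   1.41  2.26] gw 0.999
0 [321.9333 130.2757]
0.06 [321.4052 185.0557]
0.066 [321.3461 191.1774]
0.115 [320.8124 246.5361]
0.156 [320.2806 301.6963]
```

View pics/w2.png

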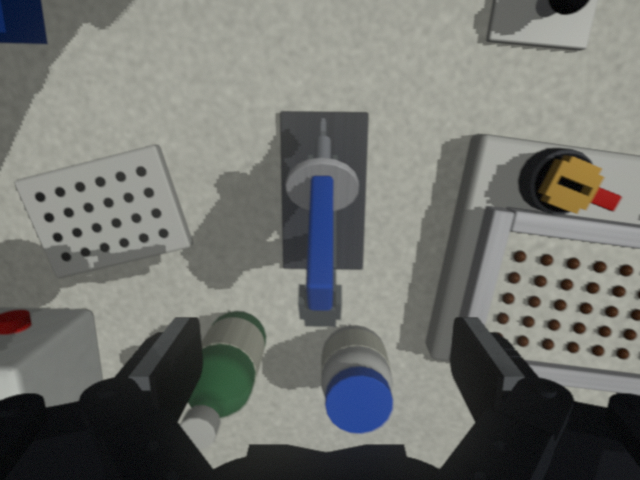

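Call:
{"method": "step_arm", "body": {
  "motion": [
    [-8, -5, 38, -0.3, 0, -0.3],
    [0, 0, 38, 0, 0, 0],
    [0, 0, 38, 0, 0, 0],
    [0, 0, 25, 0, 0, 0],
    [0, 0, 0, 0, 0, 0]
  ]
}}

```text
clock: 3.25
position: [0.5464, -0.2841, 0.1265]
ee_rot: [-0.021, 1.0, 0.003, 0.006]
ft_force: [-0.2, 0.4, -0.2]
grip_width: 0.997
```

Run:
```python
from h import *
from workcell import manip
plan([.5405,-.295,.114],91.7)
cv2.imwrite("pics/w3.png",manip.camera("wrist"))
```

```text
clock 3.25 pos [ 546.4392 -284.1159  126.4521] turn [0.32 0.68 0.69] shift after turn [  6.3 -10.7  12.5] shift now [  6.5 -10.7  12.3] world [ -5.9 -10.9 -12.5]
 F [-0.2  0.4 -0.2] jp [-0.24  0.5   0.86  1.66 -0.42  1.17  2.34] gw 0.997
```

View pics/w3.png

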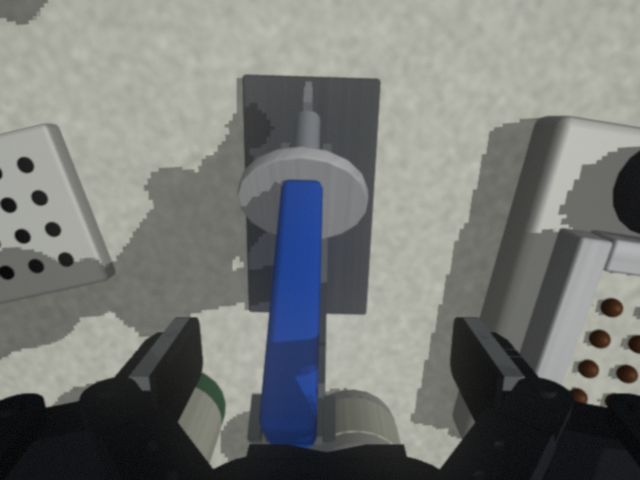

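The key's handle is between the fingers but off centre, at about column 300 against 325 for the jaws. I'll correct and finish the descent.

Call:
{"method": "step_arm", "body": {
  "motion": [
    [6.5, -10.7, 2, 0.3, 0.7, 0.7],
    [0, 0, 5, 0, 0, 0],
    [0, 0, 5, 0, 0, 0],
    [0, 0, 0, 0, 0, 0]
  ]
}}

```text
clock: 3.8
position: [0.5425, -0.2964, 0.1189]
ee_rot: [-0.015, 1.0, -0.001, 0.003]
ft_force: [-0.2, 0.3, 0.1]
grip_width: 0.997
```

Run:
```python
from h import *
plan([.5405,-.295,.114],91.7)
```

```text
clock 3.80 pos [ 542.5417 -296.3612  118.9052] turn [-0.11  0.35  0.  ] shift after turn [2.  1.4 4.9] shift now [2.  1.4 4.9] world [-2.   1.4 -4.9]
 F [-0.2  0.3  0.1] jp [-0.22  0.52  0.86  1.66 -0.43  1.16  2.35] gw 0.997
```

Call:
{"method": "step_arm", "body": {
  "motion": [
    [2, 1.4, 5, 0, 0.3, 0],
    [0, 0, 0, 0, 0, 0]
  ]
}}

```text
clock: 4.05
position: [0.5404, -0.2948, 0.1135]
ee_rot: [-0.015, 1.0, -0.001, 0.0]
ft_force: [0.3, -0.5, 0.7]
grip_width: 1.004
```

Call:
{"method": "step_arm", "body": {
  "motion": [
    [0, 0, 0, 0, 0, 0],
    [0, 0, 0, 0, 0, 0],
    [0, 0, 0, 0, 0, 0],
    [0, 0, 0, 0, 0, 0],
    [0, 0, 0, 0, 0, 0],
    [0, 0, 0, 0, 0, 0]
  ],
  "jaw": 0,
  "force": 60
}}

```text
clock: 4.8
position: [0.5406, -0.2949, 0.1139]
ee_rot: [-0.015, 1.0, -0.001, 0.0]
ft_force: [0.3, 0.5, -0.1]
grip_width: 0.18
```

Run:
```python
from h import *
from workcell import manip
plan([.5405,-.295,.114],91.7)
cv2.imwrite("pics/w4.png",manip.camera("wrist"))
```

```text
clock 4.80 pos [ 540.5681 -294.9222  113.8775] turn [-0.11  0.05  0.  ] shift after turn [ 0.1 -0.1 -0.1] shift now [ 0.1 -0.1 -0.1] world [-0.1 -0.1  0.1]
 F [ 0.3  0.5 -0.1] jp [-0.22  0.52  0.86  1.66 -0.43  1.15  2.35] gw 0.18
```

View pics/w4.png

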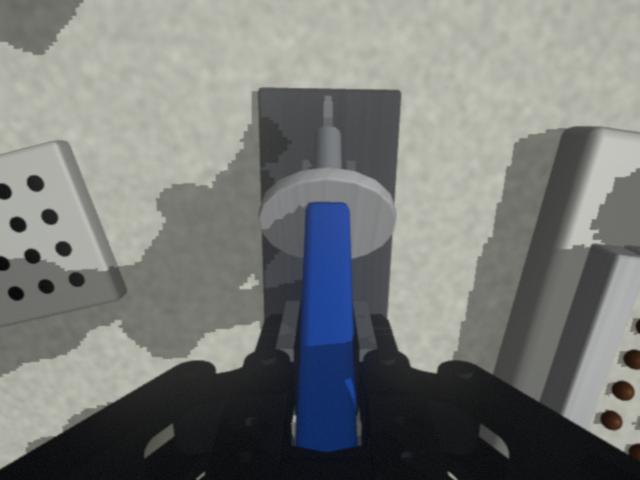

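Call:
{"method": "step_arm", "body": {
  "motion": [
    [0, 0, -8, 0, 0, 0],
    [0, 0, -20, 0, 0, 0],
    [0, 0, -40, 0, 0, 0],
    [0, 0, -40, 0, 0, 0],
    [0, 0, -40, 0, 0, 0],
    [0, 0, -40, 0, 0, 0],
    [0, 0, 0, 0, 0, 0]
  ]
}}

```text
clock: 5.72
position: [0.5392, -0.2955, 0.3152]
ee_rot: [-0.014, 1.0, -0.002, 0.002]
ft_force: [-0.1, -0.7, -2.0]
grip_width: 0.177
```

Run:
```python
from h import *
from workcell import manip
plan([.44,.25,.29],120.2)
cv2.imwrite("pics/w5.png",manip.camera("wrist"))
```

```text
clock 5.72 pos [ 539.2423 -295.4693  315.1576] turn [ -0.28   0.15 -28.61] shift after turn [-188.6  521.4   25.2] shift now [ 84.2 548.1  22.7] world [-99.2 545.5 -25.2]
 F [-0.1 -0.7 -2. ] jp [-0.28  0.38  0.96  1.4  -0.31  1.52  2.26] gw 0.177
```

View pics/w5.png

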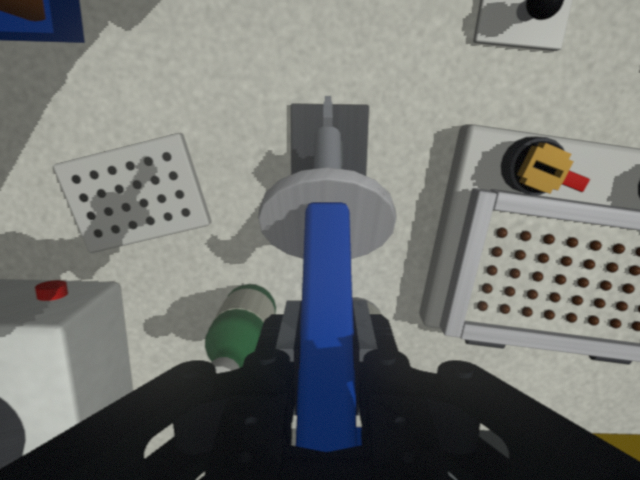

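Call:
{"method": "step_arm", "body": {
  "motion": [
    [8.4, 55, 0, 0, 0, 0],
    [8.4, 55, 0, 0, 0, 0],
    [8.4, 55, 0, 0, 0, 0],
    [8.4, 55, 0, 0, 0, 0],
    [8.4, 55, 0, 0, 0, 0],
    [8.4, 55, 0, 0, 0, 0],
    [8.4, 55, 0, 0, 0, 0],
    [8.4, 55, 0, 0, 0, 0],
    [8.4, 55, 0, 0, 0, 0],
    [0, 0, 0, 0, 0, -9.5],
    [0, 0, 0, 0, 0, -9.5],
    [0, 0, 0, 0, 0, -9.5],
    [0, 0, 0, 0, 0, 0]
  ]
}}

```text
clock: 7.4
position: [0.4385, 0.211, 0.2996]
ee_rot: [-0.265, 0.964, -0.004, -0.009]
ft_force: [-0.3, -0.1, -1.1]
grip_width: 0.177
```

Run:
```python
from h import *
from workcell import manip
plan([.44,.25,.29],120.2)
```

```text
clock 7.40 pos [438.4658 210.9748 299.5746] turn [-0.13 -1.1   0.59] shift after turn [-21.   33.    9.6] shift now [-21.5  32.8   9.1] world [ 1.5 39.  -9.6]
 F [-0.3 -0.1 -1.1] jp [-1.11 -0.02  0.57  1.72  0.01  1.46  1.56] gw 0.177
```

Call:
{"method": "step_arm", "body": {
  "motion": [
    [0, 8, 0, 0, -10.2, 0],
    [0, 8, 0, 0, -10.2, 0],
    [0, 8, 0, 0, -10.2, 0],
    [0, 8, 0, 0, -10.2, 0],
    [0, 0, 0, 0, 0, 0]
  ]
}}

```text
clock: 8.02
position: [0.4191, 0.2361, 0.2987]
ee_rot: [-0.25, 0.925, 0.082, 0.275]
ft_force: [1.1, 0.0, -2.5]
grip_width: 0.181
```

```bash
cat >> h.py <<'E'
def Rtilt(az,tilt):
    a,t=np.radians([az,tilt]); h=np.array([np.cos(a),np.sin(a),0]); z=np.sin(t)*h+np.array([0,0,-np.cos(t)])
    y=np.array([-np.sin(a),np.cos(a),0]); return np.c_[np.cross(y,z),y,z]
E
python3 - <<'E'
from h import *
from workcell import manip
plan([.4826,.2819,.22],R=Rtilt(30.2,40))
for n in("scene","wrist"):cv2.imwrite(f"pics/{n}6.png",manip.camera(n))
s=cv2.imread("pics/scene6.png")[180:360,300:500];cv2.imwrite("pics/s6c.png",cv2.resize(s,None,fx=3,fy=3))
E
```

```text
clock 8.03 pos [419.1039 236.0788 298.6759] turn [ 0.85 -6.71 -0.28] shift after turn [ -9.1   7.7 110.4] shift now [-21.9   6.1 108.6] world [ 63.5  45.8 -78.7]
 F [ 1.1  0.  -2.5] jp [-0.89 -0.48  0.17  2.19  0.22  0.86  1.29] gw 0.181
```

View pics/s6c.png

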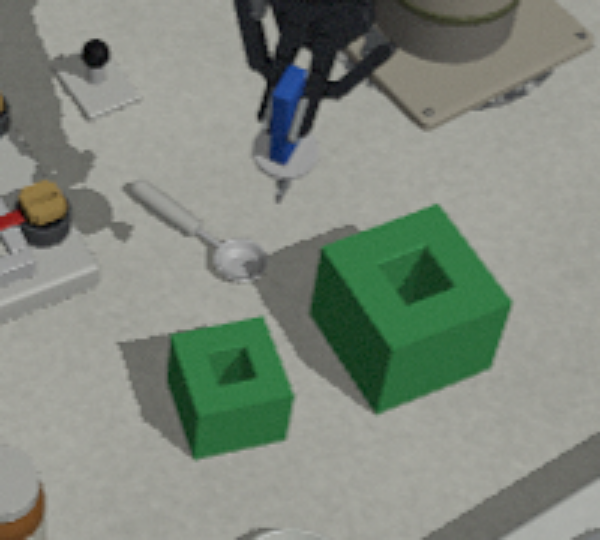

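View pics/wrist6.png

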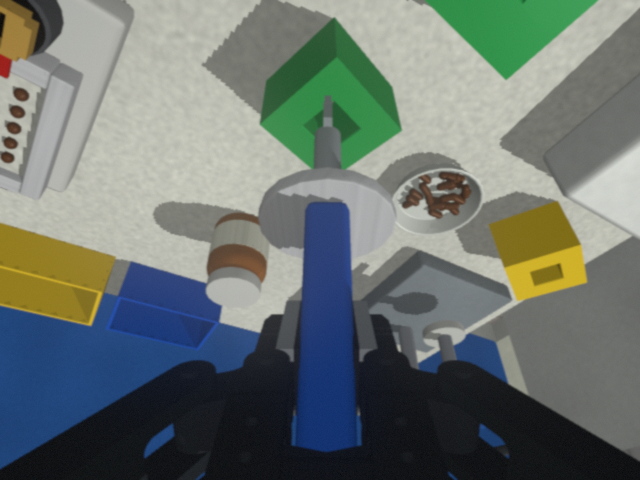

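Call:
{"method": "step_arm", "body": {
  "motion": [
    [-6, 2, 35, 0, 0, 0],
    [-6, 2, 35, 0, -2, 0],
    [-6, 2, 35, 0.4, -2.5, 0],
    [0, 0, 0, 0.4, -2, 0],
    [0, 0, 0, 0, 0, 0]
  ]
}}

```text
clock: 8.75
position: [0.4817, 0.2863, 0.2189]
ee_rot: [-0.244, 0.909, 0.09, 0.325]
ft_force: [-1.1, -0.5, -1.3]
grip_width: 0.182
```

Run:
```python
from h import *
from workcell import manip
plan([.4826,.2819,.22],R=Rtilt(30.2,40))
```

```text
clock 8.75 pos [481.7056 286.2643 218.9248] turn [ 0.16 -0.54 -0.26] shift after turn [ 0.4 -4.2 -1.7] shift now [ 0.4 -4.2 -1.7] world [ 0.9 -4.4  1.1]
 F [-1.1 -0.5 -1.3] jp [-0.87 -0.25  0.18  2.26  0.32  0.47  1.17] gw 0.182
```

Call:
{"method": "step_arm", "body": {
  "motion": [
    [0.4, -4.2, -1.7, 0.2, -0.5, -0.3],
    [0, 0, 0, 0, 0, 0]
  ]
}}

```text
clock: 9.0
position: [0.4829, 0.2826, 0.2207]
ee_rot: [-0.245, 0.907, 0.089, 0.33]
ft_force: [-0.3, -0.1, -1.4]
grip_width: 0.178
```

Run:
```python
from h import *
from workcell import manip
plan([.4826,.2819,.1124],R=Rtilt(30.2,40))
o=manip.get_obs();R=Ro.from_quat(o["ee_rot"]).as_matrix();g=o["position"]-.019*R[:,2]
ims=[]
for n in("scene","top"):
    im=manip.camera(n);i=manip.camera_info(n)
    for dz in(-.115,-.055,-.049,.041):print(n,dz,proj(i,g+[0,0,dz]))
    print("seat",proj(i,[.472,.2757,.072]))
    u,v=proj(i,g).astype(int);ims.append(cv2.resize(im[v-65:v+65,u-65:u+65],(390,390),interpolation=cv2.INTER_CUBIC));print(u,v)
cv2.imwrite("pics/7.png",np.hstack(ims))
```

```text
clock 9.00 pos [482.9457 282.5518 220.667 ] turn [-0.02 -0.08  0.07] shift after turn [70.1 -0.4 82.5] shift now [70.  -0.3 82.6] world [  -0.3   -0.7 -108.3]
 F [-0.3 -0.1 -1.4] jp [-0.86 -0.26  0.18  2.26  0.32  0.46  1.18] gw 0.178
scene -0.115 [378.0665 290.5968]
scene -0.055 [379.9953 276.4958]
scene -0.049 [380.1949 275.037 ]
scene 0.041 [383.3459 252.0004]
seat [376.5649 301.0583]
381 262
top -0.115 [228.4228 256.6732]
top -0.055 [224.3981 253.1531]
top -0.049 [223.9747 252.7828]
top 0.041 [217.1056 246.7749]
seat [231.6755 259.4332]
220 249
```

View pics/7.png

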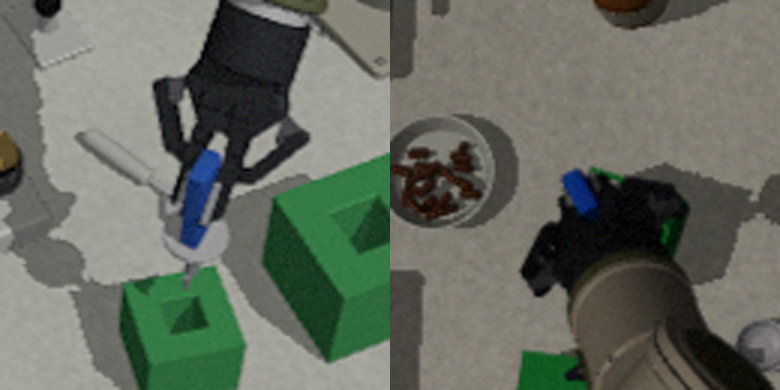

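Call:
{"method": "step_arm", "body": {
  "motion": [
    [10.5, 0, 12.4, 0, 0, 0],
    [10.5, 0, 12.4, 0, 0, 0],
    [10.5, 0, 12.4, 0, 0, 0],
    [10.5, 0, 12.4, 0, 0, 0],
    [7, 0, 8.25, 0, 0, 0],
    [0, 0, 0, 0, 0, 0]
  ]
}}

```text
clock: 9.85
position: [0.4843, 0.2833, 0.1464]
ee_rot: [-0.244, 0.907, 0.09, 0.332]
ft_force: [-0.1, 0.6, -2.1]
grip_width: 0.182
```

Run:
```python
from h import *
plan([.4826,.2819,.1124],R=Rtilt(30.2,40))
```

```text
clock 9.85 pos [484.2704 283.3027 146.3524] turn [ 0.02  0.22 -0.06] shift after turn [23.5 -0.4 24.6] shift now [23.6 -0.4 24.5] world [ -1.7  -1.4 -34. ]
 F [-0.1  0.6 -2.1] jp [-0.8  -0.13  0.13  2.35  0.44  0.25  1.04] gw 0.182
```

Call:
{"method": "step_arm", "body": {
  "motion": [
    [7.5, -0.4, 8, 0, 0, 0],
    [7, 0, 7.5, 0, 0, 0],
    [4.5, 0, 4.5, 0, 0, 0],
    [0, 0, 0, 0, 0, 0]
  ]
}}

```text
clock: 10.35
position: [0.4851, 0.2833, 0.1221]
ee_rot: [-0.244, 0.906, 0.091, 0.334]
ft_force: [-0.2, -0.8, -1.7]
grip_width: 0.178
```

Run:
```python
from h import *
plan([.4826,.2819,.1124],R=Rtilt(30.2,40))
```

```text
clock 10.35 pos [485.1024 283.3355 122.0522] turn [ 0.02  0.52 -0.1 ] shift after turn [8.4 0.  5.5] shift now [8.5 0.  5.5] world [-2.5 -1.4 -9.7]
 F [-0.2 -0.8 -1.7] jp [-0.75 -0.08  0.08  2.37  0.57  0.18  0.91] gw 0.178
```

Call:
{"method": "step_arm", "body": {
  "motion": [
    [4.5, 0, 3, 0, 0.5, 0],
    [3, 0, 2, 0, 0, 0],
    [0, 0, 0, 0, 0, 0]
  ]
}}

```text
clock: 10.72
position: [0.4835, 0.2825, 0.1145]
ee_rot: [-0.244, 0.907, 0.09, 0.331]
ft_force: [-0.1, -0.1, -1.6]
grip_width: 0.182
```

Call:
{"method": "step_arm", "body": {
  "motion": [
    [1.3, 0, 1.5, 0, 0, 0],
    [1.3, 0, 1.5, 0, 0, 0]
  ]
}}

```text
clock: 10.98
position: [0.4851, 0.284, 0.1133]
ee_rot: [-0.244, 0.906, 0.091, 0.333]
ft_force: [-5.1, -4.5, 16.6]
grip_width: 0.176
```

Run:
```python
from h import *
from workcell import manip
plan([.4826,.2819,.1124],R=Rtilt(30.2,40))
im=manip.camera("scene")[225:335,320:430];cv2.imwrite("pics/8.png",cv2.resize(im,None,fx=5,fy=5,interpolation=cv2.INTER_CUBIC))
```

```text
clock 10.97 pos [485.1317 284.0099 113.2751] turn [ 0.09  0.43 -0.11] shift after turn [ 3.1 -0.6 -1.4] shift now [ 3.  -0.6 -1.4] world [-2.5 -2.1 -0.9]
 F [-5.1 -4.5 16.6] jp [-0.73 -0.06  0.06  2.37  0.63  0.16  0.84] gw 0.176
```

View pics/8.png

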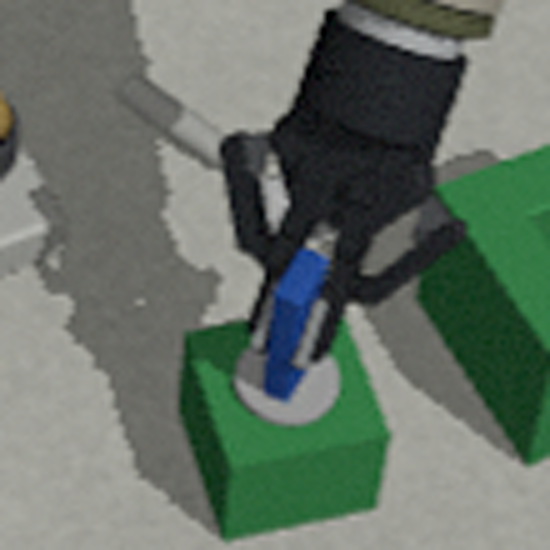

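The collar is on the block at 16.6 N and the key is upright. Releasing.

Call:
{"method": "step_arm", "body": {
  "motion": [
    [0, 0, 0, 0, 0, 0],
    [0, 0, 0, 0, 0, 0],
    [0, 0, 0, 0, 0, 0],
    [0, 0, 0, 0, 0, 0]
  ],
  "jaw": 85
}}

```text
clock: 11.52
position: [0.4856, 0.2845, 0.1139]
ee_rot: [-0.244, 0.906, 0.092, 0.334]
ft_force: [-0.9, 0.0, 0.4]
grip_width: 0.986
```

Call:
{"method": "step_arm", "body": {
  "motion": [
    [0, 0, -15, 0, 0, 0],
    [0, 0, -30, 0, 0, 0],
    [0, 0, -35, 0, 0, 0],
    [0, 0, -35, 0, 0, 0],
    [-30, 0, -35, 0, 0, 0],
    [-30, 0, -20, 0, 0, 0],
    [0, 0, 0, 0, 0, 0]
  ]
}}

```text
clock: 12.4
position: [0.4279, 0.2495, 0.2869]
ee_rot: [-0.244, 0.906, 0.091, 0.334]
ft_force: [0.4, 0.0, -0.4]
grip_width: 0.995
```

Run:
```python
from h import *
from workcell import manip
plan([.45,.26,.28],120.2)
i=manip.camera_info("wrist")
cv2.imwrite("pics/w9.png",manip.camera("wrist"))
for z in(.012,.072,.168):print(proj(i,[.472,.2757,z]))
im=manip.camera("scene")[225:335,320:430];cv2.imwrite("pics/9.png",cv2.resize(im,None,fx=5,fy=5,interpolation=cv2.INTER_CUBIC))
```

```text
clock 12.40 pos [427.862  249.5415 286.9052] turn [ 0.06 40.46 -0.11] shift after turn [-24.4  -2.1   6.9] shift now [-14.1  -2.1  21.1] world [22.1 10.5 -6.9]
 F [ 0.4  0.  -0.4] jp [-0.51 -0.47 -0.14  2.27  0.03  0.64  1.43] gw 0.995
[326.8166  37.9126]
[326.9144  83.0042]
[327.1211 178.3017]
```

View pics/w9.png

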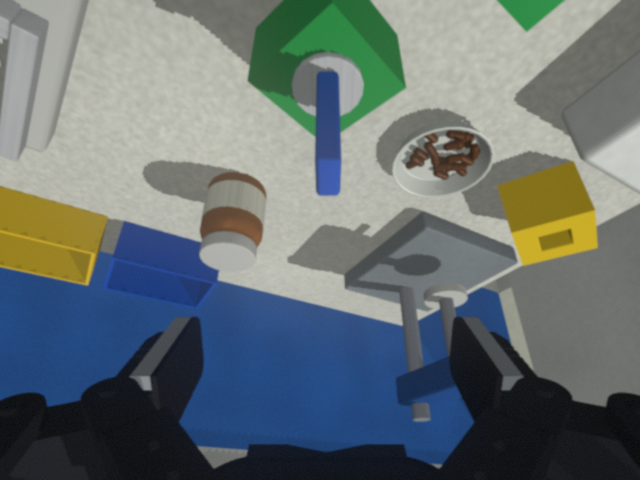

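View pics/9.png

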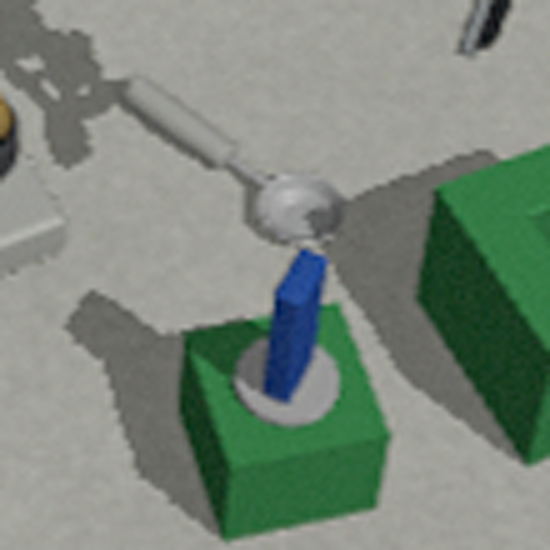

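The key stands free and upright in the rest with its collar flat. Next I'll point the tool down, make the half turn that keeps joint 7 in range for the cam turn, and look at the latch up close.

Call:
{"method": "step_arm", "body": {
  "motion": [
    [0, 0, 0, 0, 10.3, 0],
    [0, 0, 0, 0, 10.3, 0],
    [0, 0, 0, 0, 10.3, 0],
    [0, 0, 0, 0, 10.3, 0],
    [0, 0, 0, 0, 0, 10.6],
    [0, 0, 0, 0, 0, 10.6],
    [0, 0, 0, 0, 0, 10.6],
    [0, 0, 0, 0, 0, 10.6],
    [0, 0, 0, 0, 0, 10.6],
    [0, 0, 0, 0, 0, 10.6],
    [0, 0, 0, 0, 0, 10.6],
    [0, 0, 0, 0, 0, 10.6],
    [0, 0, 0, 0, 0, 10.6],
    [0, 0, 0, 0, 0, 10.6],
    [0, 0, 0, 0, 0, 10.6],
    [0, 0, 0, 0, 0, 10.6],
    [0, 0, 0, 0, 0, 10.6]
  ]
}}

```text
clock: 14.62
position: [0.4116, 0.2432, 0.2477]
ee_rot: [0.816, 0.576, -0.049, -0.002]
ft_force: [-0.1, -0.6, -0.1]
grip_width: 0.996
```

Run:
```python
from h import *
plan([.52,-.05,.28],-16)
```

```text
clock 14.62 pos [411.6073 243.2086 247.7189] turn [-3.56  4.33 -3.57] shift after turn [-252.   185.   -32.3] shift now [-242.2  198.6  -25.5] world [ 108.4 -293.2   32.3]
 F [-0.1 -0.6 -0.1] jp [-0.6   0.08 -0.03  1.73 -0.    1.43 -0.97] gw 0.996
```

Call:
{"method": "step_arm", "body": {
  "motion": [
    [-30, 25, -5, -3.5, 4.3, -3.5],
    [-42, 31, 0, 0, 0, 0],
    [-42, 31, 0, 0, 0, 0],
    [-42, 31, 0, 0, 0, 0],
    [-42, 31, 0, 0, 0, 0],
    [-42, 31, 0, 0, 0, 0],
    [-30, 20, 0, 0, 0, 0],
    [0, 0, 0, 0, 0, 0],
    [0, 0, 0, 0, 0, 0]
  ]
}}

```text
clock: 15.75
position: [0.5222, -0.0803, 0.2379]
ee_rot: [0.798, 0.602, -0.011, -0.004]
ft_force: [-0.7, 0.3, 0.4]
grip_width: 0.994
```

Run:
```python
from h import *
from workcell import manip
import pickle
plan([.503,-.098,.24],-16)
i=manip.camera_info("wrist");im=manip.camera("wrist");pickle.dump(i,open("i10.pkl","wb"))
cv2.imwrite("pics/w10.png",im)
```

```text
clock 15.75 pos [522.1782 -80.2633 237.8561] turn [-1.12  0.67  0.07] shift after turn [-22.3 -13.5  -2.1] shift now [-22.3 -13.6  -1.6] world [-19.2 -17.7   2.1]
 F [-0.7  0.3  0.4] jp [-0.23  0.13  0.32  1.71 -0.03  1.34 -0.18] gw 0.994
```

View pics/w10.png

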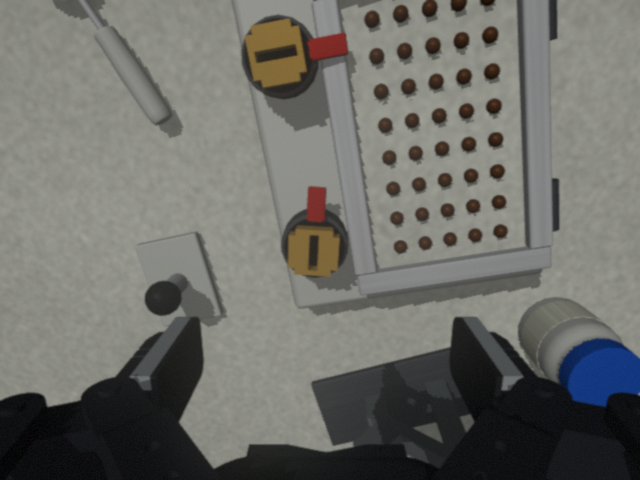

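The wrist view shows the open latch at (314,251), slot near-vertical, red tongue at (317,204) beside the frame. The locked one is at (277,53) with its tongue over the frame.

Run:
```python
from h import *
import pickle
i=pickle.load(open("i10.pkl","rb"));im=cv2.imread("pics/w10.png");hsv=cv2.cvtColor(im,cv2.COLOR_BGR2HSV)
res=[]
for nm,(x0,y0,x1,y1) in dict(open=(280,215,350,285),shut=(240,10,315,95)).items():
    m=cv2.inRange(hsv[y0:y1,x0:x1],(12,80,70),(32,255,255))
    cs,_=cv2.findContours(m,cv2.RETR_EXTERNAL,cv2.CHAIN_APPROX_NONE);c=max(cs,key=cv2.contourArea)
    hull=cv2.convexHull(c);f=np.zeros_like(m);cv2.drawContours(f,[hull],-1,255,-1)
    f=cv2.erode(f,np.ones((5,5),np.uint8))
    s=cv2.bitwise_and(f,cv2.inRange(hsv[...,2][y0:y1,x0:x1],0,70))
    k,l,st,ce=cv2.connectedComponentsWithStats(s);j=1+np.argmax(st[1:,4])
    ys,xs=np.nonzero(l==j);r=cv2.minAreaRect(np.c_[xs,ys].astype(np.float32)+np.float32([x0,y0]))
    b=cv2.boxPoints(r);w=np.array([onz(i,*p,.0765) for p in b]);ctr=onz(i,*r[0],.0765)
    e1,e2=w[1]-w[0],w[2]-w[1];L=e1 if np.linalg.norm(e1)>np.linalg.norm(e2) else e2
    (bx,by),rad=cv2.minEnclosingCircle(c)
    print(nm,"px",r,"slot",ctr,"len",np.linalg.norm(e1),np.linalg.norm(e2),"az",np.degrees(np.arctan2(L[1],L[0]))%180,"brass",onz(i,bx+x0,by+y0,.0765))
    res.append(ctr)
d=res[1]-res[0];print(np.linalg.norm(d),np.degrees(np.arctan2(d[1],d[0])))
```

```text
open px ((313.0, 251.0), (30.0, 8.0), 90.0) slot [ 0.5025 -0.1002  0.0765] len 0.005978648321608637 0.023774299139146172 az 73.66841690432004 brass [ 0.5028 -0.0997  0.0765]
shut px ((275.673095703125, 53.365386962890625), (10.001923561096191, 40.399925231933594), 78.69007110595703) slot [0.5176 0.0379 0.0765] len 0.026737571598111323 0.00602563995418345 az 174.15816852355695 brass [0.5176 0.0383 0.0765]
0.1389050617741848 83.74141448721157
```

Run:
```python
from h import *
plan([.473,.277,.25],-59.8)
```

```text
clock 15.80 pos [522.0895 -80.3491 237.856 ] turn [-0.8   1.08 43.87] shift after turn [ 137.3 -333.5  -12.1] shift now [ 330.  -145.5  -13.2] world [-49.1 357.3  12.1]
 F [-0.4  0.1  0.6] jp [-0.23  0.13  0.32  1.71 -0.03  1.34 -0.18] gw 0.997
```

Call:
{"method": "step_arm", "body": {
  "motion": [
    [52, -23, -4, 0, 0, 0],
    [52, -23, -2, 0, 0, 0],
    [52, -23, -2, 0, 0, 0],
    [52, -23, -2, 0, 0, 0],
    [52, -23, -2, 0, 0, 0],
    [52, -23, -2, 0, 0, 0],
    [8, -4, 0, 0, 0, 10],
    [0, 0, 0, -0.8, 1, 10],
    [0, 0, 0, 0, 0, 10],
    [0, 0, 0, 0, 0, 10],
    [0, 0, 0, 0, 0, 3.8],
    [0, 0, 0, 0, 0, 0]
  ]
}}

```text
clock: 17.3
position: [0.4578, 0.2909, 0.2472]
ee_rot: [0.965, 0.262, -0.003, -0.002]
ft_force: [-0.2, 1.1, -0.1]
grip_width: 0.996
```

Run:
```python
from h import *
plan([.473,.277,.25],-59.8)
```

```text
clock 17.30 pos [457.8384 290.9265 247.2499] turn [-0.26  0.26  0.12] shift after turn [ 6.1 19.7 -2.8] shift now [ 6.  19.7 -2.9] world [ 15.2 -13.9   2.8]
 F [-0.2  1.1 -0.1] jp [-0.7   0.14  0.06  1.66 -0.01  1.34 -1.68] gw 0.996
```

Call:
{"method": "step_arm", "body": {
  "motion": [
    [6, 19.7, 2, -0.3, 0.3, 0],
    [0, 0, 0, 0, 0, 0]
  ]
}}

```text
clock: 17.55
position: [0.4735, 0.2762, 0.2448]
ee_rot: [0.965, 0.263, 0.001, 0.001]
ft_force: [0.3, -0.2, -0.5]
grip_width: 0.995
```

Run:
```python
from h import *
from workcell import manip
plan([.473,.277,.25],-59.8)
i=manip.camera_info("wrist");im=manip.camera("wrist")
cv2.imwrite("pics/w11.png",im)
hsv=cv2.cvtColor(im,cv2.COLOR_BGR2HSV)
m=cv2.inRange(hsv,(105,120,40),(130,255,255));k,l,s,c=cv2.connectedComponentsWithStats(m)
for j in range(1,k):
    if s[j,4]>300:print(s[j],c[j])
for z in(.072,.168):print(proj(i,[.473,.277,z]))
```

```text
clock 17.55 pos [473.4997 276.1917 244.7657] turn [ 0.08 -0.05  0.35] shift after turn [-0.  -0.9 -5.2] shift now [-0.  -0.9 -5.2] world [-0.5  0.8  5.2]
 F [ 0.3 -0.2 -0.5] jp [-0.68  0.15  0.08  1.65 -0.01  1.34 -1.64] gw 0.995
[ 309  201   28   84 2106] [323.0446 244.3523]
[323.8851 218.8209]
[323.4848 257.199 ]
```

View pics/w11.png

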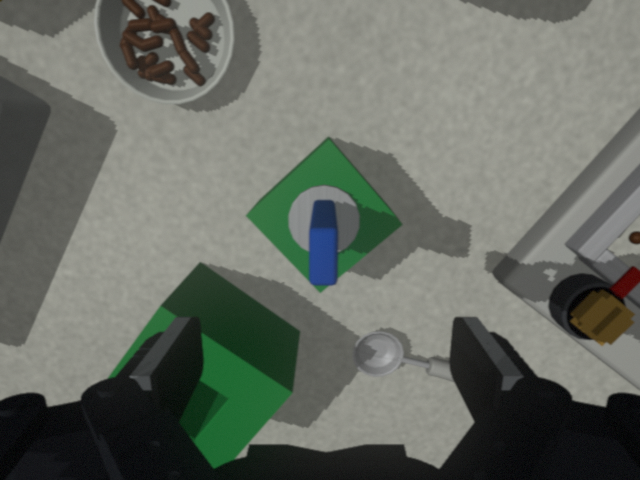

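Call:
{"method": "step_arm", "body": {
  "motion": [
    [0, -0.5, 30, 0, 0, 0.3],
    [0, 0, 30, 0, 0, 0],
    [0, 0, 25, 0, 0, 0],
    [0, 0, 15, 0, 0, 0],
    [0, 0, 0, 0, 0, 0]
  ]
}}

```text
clock: 18.23
position: [0.4729, 0.2787, 0.1429]
ee_rot: [0.965, 0.262, 0.001, -0.001]
ft_force: [0.2, 0.2, -0.0]
grip_width: 0.999
```

Run:
```python
from h import *
plan([.473,.277,.110],-59.8)
```

```text
clock 18.23 pos [472.8731 278.6768 142.9072] turn [-0.04 -0.15  0.23] shift after turn [-0.7  1.5 32.9] shift now [-0.8  1.5 32.9] world [  0.1  -1.7 -32.9]
 F [ 0.2  0.2 -0. ] jp [-0.68  0.23  0.07  1.78 -0.02  1.13 -1.64] gw 0.999
```

Call:
{"method": "step_arm", "body": {
  "motion": [
    [-0.8, 1.5, 14, 0, 0, 0.2],
    [0, 0, 14, 0, 0, 0],
    [0, 0, 6, 0, 0, 0],
    [0, 0, 0, 0, 0, 0]
  ]
}}

```text
clock: 18.73
position: [0.4739, 0.2775, 0.1083]
ee_rot: [0.965, 0.261, 0.002, -0.001]
ft_force: [0.9, 0.5, 0.7]
grip_width: 0.995
```

Run:
```python
from h import *
from workcell import manip
plan([.473,.277,.110],-59.8)
cv2.imwrite("pics/w12.png",manip.camera("wrist"))
```

```text
clock 18.73 pos [473.9009 277.5495 108.3244] turn [-0.06 -0.3   0.03] shift after turn [-1.1  0.  -1.7] shift now [-1.   0.  -1.7] world [-0.9 -0.5  1.7]
 F [0.9 0.5 0.7] jp [-0.67  0.27  0.07  1.82 -0.02  1.05 -1.64] gw 0.995
```

View pics/w12.png

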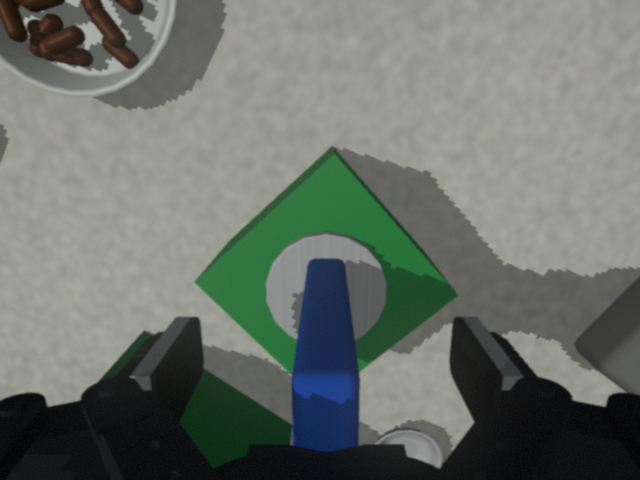

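The handle (column 326) is centred between the pads. Gripping.

Call:
{"method": "step_arm", "body": {
  "motion": [
    [-1, 0, -1.7, 0, -0.3, 0],
    [0, 0, 0, 0, 0, 0],
    [0, 0, 0, 0, 0, 0],
    [0, 0, 0, 0, 0, 0],
    [0, 0, 0, 0, 0, 0],
    [0, 0, 0, 0, 0, 0],
    [0, 0, 0, 0, 0, 0]
  ],
  "jaw": 0,
  "force": 80
}}

```text
clock: 19.65
position: [0.4737, 0.2777, 0.1118]
ee_rot: [0.965, 0.261, 0.001, -0.001]
ft_force: [-0.5, 0.1, 0.9]
grip_width: 0.178
```

Run:
```python
from h import *
plan([.473,.277,.25],-59.8)
```

```text
clock 19.65 pos [473.7471 277.6952 111.7843] turn [-0.07 -0.13  0.04] shift after turn [  -1.     0.2 -138.2] shift now [  -0.7    0.  -138.2] world [ -0.7  -0.7 138.2]
 F [-0.5  0.1  0.9] jp [-0.67  0.26  0.07  1.81 -0.02  1.06 -1.64] gw 0.178
```

Call:
{"method": "step_arm", "body": {
  "motion": [
    [0, 0, -8, 0, 0, 0],
    [0, 0, -25, 0, 0, 0],
    [0, 0, -35, 0, 0, 0],
    [0, 0, -35, 0, 0, 0],
    [0, 0, -30, 0, 0, 0],
    [0, 0, 0, 0, 0, -10],
    [0, 0, 0, 0, 0, -10],
    [0, 0, 0, 0, 0, -10],
    [0, 0, 0, 0, 0, -10],
    [0, 0, 0, 0, 0, -3.5],
    [0, 0, 0, 0, 0, 0]
  ]
}}

```text
clock: 21.02
position: [0.4726, 0.2762, 0.253]
ee_rot: [0.793, 0.609, 0.001, -0.0]
ft_force: [0.4, 0.3, -1.9]
grip_width: 0.183
```

Run:
```python
from h import *
plan([.503,-.100,.25],-16.3)
```

```text
clock 21.02 pos [472.6004 276.1853 253.003 ] turn [ 0.03 -0.11  1.38] shift after turn [-352.5  134.8    3. ] shift now [-355.7  126.2    2.4] world [  30.4 -376.2   -3. ]
 F [ 0.4  0.3 -1.9] jp [-0.63  0.15  0.02  1.64 -0.    1.35 -0.87] gw 0.183
```

Call:
{"method": "step_arm", "body": {
  "motion": [
    [-45, 16, 0, 0, 0, 1.4],
    [-50, 19, 0, 0, 0, 0],
    [-50, 19, 0, 0, 0, 0],
    [-50, 19, 0, 0, 0, 0],
    [-50, 19, 0, 0, 0, 0],
    [-50, 19, 0, 0, 0, 0],
    [-40, 15, 0, 0, 0, 0],
    [0, 0, 0, 0, 0, 0],
    [0, 0, 0, 0, 0, 0]
  ]
}}

```text
clock: 22.15
position: [0.4983, -0.0911, 0.2543]
ee_rot: [0.805, 0.593, 0.002, -0.0]
ft_force: [0.5, 0.6, -1.4]
grip_width: 0.176
```

Run:
```python
from h import *
plan([.503,-.100,.20],-16.3)
```

```text
clock 22.15 pos [498.3041 -91.1298 254.2509] turn [ 0.12 -0.23 -0.93] shift after turn [-7.2  7.  54.3] shift now [-7.3  7.  54.2] world [  4.7  -8.9 -54.3]
 F [ 0.5  0.6 -1.4] jp [-0.24  0.05  0.35  1.75 -0.02  1.34 -0.19] gw 0.176
```

Call:
{"method": "step_arm", "body": {
  "motion": [
    [-7.3, 7, 10, 0, 0, -0.9],
    [0, 0, 20, 0, 0, 0],
    [0, 0, 20, 0, 0, 0],
    [0, 0, 10, 0, 0, 0],
    [0, 0, 0, 0, 0, 0]
  ]
}}

```text
clock: 22.78
position: [0.5041, -0.0938, 0.1935]
ee_rot: [0.799, 0.602, 0.003, -0.001]
ft_force: [-0.4, -0.1, -1.6]
grip_width: 0.177
```

Run:
```python
from h import *
from workcell import manip
import pickle
plan([.503,-.100,.190],-16.3)
I={}
for n in("wrist","scene","top"):
    I[n]=manip.camera_info(n);cv2.imwrite(f"pics/{n}13.png",manip.camera(n))
I["o"]=manip.get_obs();pickle.dump(I,open("i13.pkl","wb"))
s=cv2.imread("pics/scene13.png");i=I["scene"]
u,v=proj(i,[.5026,-.1,.0765]);print(u,v,proj(i,[*I["o"]["position"][:2],I["o"]["position"][2]-.0998]))
u,v=int(u),int(v)
cv2.imwrite("pics/13.png",cv2.resize(s[v-50:v+25,u-40:u+40],None,fx=7,fy=7,interpolation=cv2.INTER_CUBIC));print(u-40,v-50)
```

```text
clock 22.77 pos [504.1255 -93.8255 193.5168] turn [ 0.16 -0.34  0.32] shift after turn [-6.2  0.7  3.5] shift now [-6.3  0.6  3.5] world [-1.1 -6.2 -3.5]
 F [-0.4 -0.1 -1.6] jp [-0.23  0.1   0.36  1.83 -0.04  1.22 -0.14] gw 0.177
292.90858191060175 212.30139147541064 [293.0479 209.5261]
252 162
```

View pics/wrist13.png

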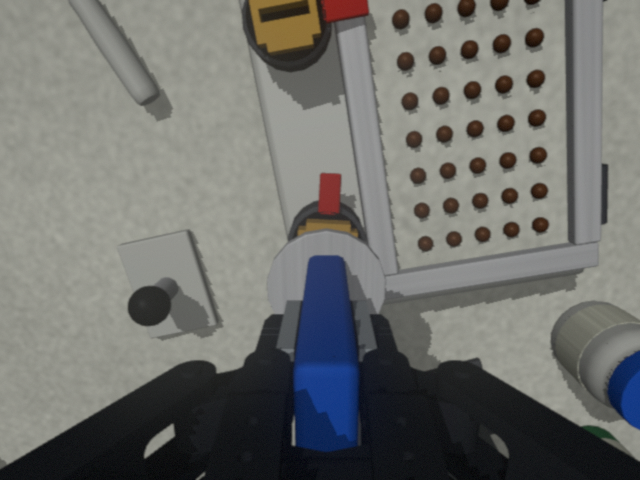

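View pics/13.png

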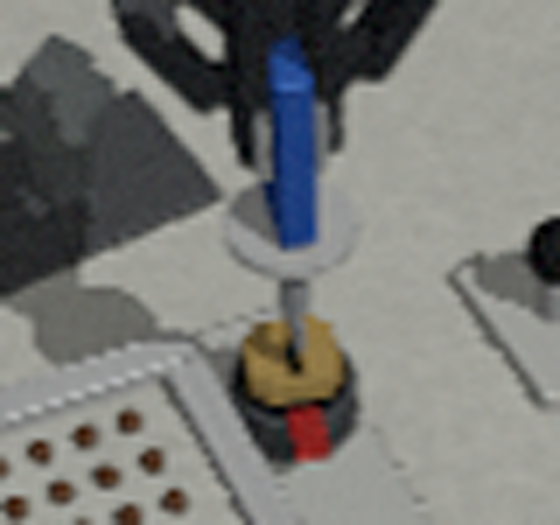

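```bash
python3 - <<'E'
from h import *
import pickle
I=pickle.load(open("i13.pkl","rb"));i=I["wrist"];o=I["o"];R=Ro.from_quat(o["ee_rot"]).as_matrix();p=o["position"]
for h in(-.035,.0338,.0398,.0998):
    print("tool-axis pt",h,"wrist",proj(i,p+R[:,2]*h),"scene",proj(I["scene"],p+R[:,2]*h))
print("slot",proj(i,[.5026,-.1,.0765]),proj(i,[.5026,-.1,.06]))
im=cv2.imread("pics/wrist13.png");hsv=cv2.cvtColor(im,cv2.COLOR_BGR2HSV)
# collar outline: gray bright pixels per row
for r in(262,275,290,300):
    g=hsv[r];m=(g[:,0]>=105)&(g[:,0]<=130)&(g[:,1]>120);xs=np.nonzero(m[280:380])[0]+280
    if len(xs):print("blue row",r,xs.min(),xs.max(),(xs.min()+xs.max())/2)
m=cv2.inRange(hsv[200:245,280:380],(12,80,60),(32,255,255));ys,xs=np.nonzero(m);print("brass",xs.min()+280,xs.max()+280,ys.min()+200)
for lo,hi in(((0,120,60),(8,255,255)),((172,120,60),(180,255,255))):
    m=cv2.inRange(hsv[165:215,300:360],lo,hi);ys,xs=np.nonzero(m)
    if len(xs)>30:
        r=cv2.fitLine(np.c_[xs,ys].astype(np.float32),cv2.DIST_L2,0,.01,.01).ravel();print("tongue",xs.mean()+300,ys.mean()+165,r[:2],cv2.minAreaRect(np.c_[xs,ys].astype(np.float32)))
        for row in range(5,45,5):
            q=xs[ys==row]; 
            if len(q):print(row+165,q.min()+300,q.max()+300)
E
python3 -c "
import cv2
cv2.imwrite('pics/13b.png',cv2.resize(cv2.imread('pics/wrist13.png')[160:330,250:400],None,fx=3.5,fy=3.5,interpolation=cv2.INTER_CUBIC))"
```

```text
tool-axis pt -0.035 wrist [330.2284 377.3205] scene [291.597  175.6228]
tool-axis pt 0.0338 wrist [329.0026 288.0879] scene [292.3028 193.5459]
tool-axis pt 0.0398 wrist [328.935 283.17 ] scene [292.3623 195.0559]
tool-axis pt 0.0998 wrist [328.4289 246.3214] scene [292.9397 209.7165]
slot [326.6047 248.2886] [326.4942 241.464 ]
blue row 262 309 342 325.5
blue row 275 307 344 325.5
blue row 290 305 346 325.5
blue row 300 304 348 326.0
brass 297 358 219
tongue 329.25348542458806 193.70342205323195 [ 0.0609 -0.9981] ((28.5, 29.0), (40.0, 21.0), 90.0)
175 321 339
180 321 339
185 320 339
190 320 339
195 320 339
200 319 338
205 319 339
```

View pics/13b.png

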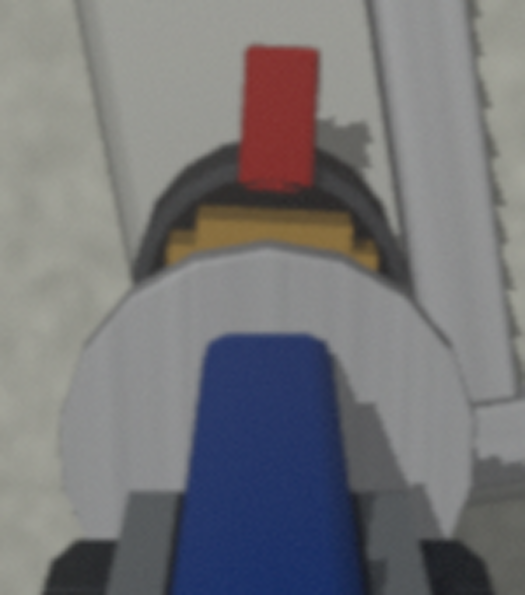

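Run:
```python
from h import *
import pickle
I=pickle.load(open("i13.pkl","rb"));i13=I["wrist"];i10=pickle.load(open("i10.pkl","rb"))
for f,i,roi in(("w10",i10,(300,180,335,225)),("wrist13",i13,(305,165,350,215))):
    im=cv2.imread(f"pics/{f}.png");hsv=cv2.cvtColor(im,cv2.COLOR_BGR2HSV);x0,y0,x1,y1=roi
    h=hsv[y0:y1,x0:x1];m=cv2.bitwise_or(cv2.inRange(h,(0,120,60),(8,255,255)),cv2.inRange(h,(172,120,60),(180,255,255)))
    ys,xs=np.nonzero(m)
    for nm,fn in(("L",np.min),("R",np.max)):
        pts=np.float32([[fn(xs[ys==r])+x0,r+y0] for r in np.unique(ys)[4:-4]])
        vx,vy,cx,cy=cv2.fitLine(pts,cv2.DIST_L2,0,.01,.01).ravel()
        a,b=onz(i,cx,cy,.066),onz(i,cx+vx*15,cy+vy*15,.066);d=b-a;print(f,nm,np.degrees(np.arctan2(d[1],d[0]))%180)
im=cv2.imread("pics/w10.png");g=cv2.cvtColor(im,cv2.COLOR_BGR2GRAY)[232:272,300:328].astype(float)
w=np.clip(110-g,0,None);print(g[20].astype(int))
rows=[];
for r in range(8,32):
    s=w[r,5:22];rows.append(((s*np.arange(5,22)).sum()/s.sum()+300,r+232))
vx,vy,cx,cy=cv2.fitLine(np.float32(rows),cv2.DIST_L2,0,.01,.01).ravel()
a,b=onz(i10,cx,cy,.0765),onz(i10,cx+vx*15,cy+vy*15,.0765);d=b-a;print("slot az",np.degrees(np.arctan2(d[1],d[0]))%180,"centre",onz(i10,cx,251,.0765),cx)
plan([.5026,-.100,.190],-16.3)
```

```text
w10 L 68.62299291587735
w10 R 73.94779195728134
wrist13 L 69.42169039117225
wrist13 R 73.21648158013673
[106 106 106 106 105 107 106 103  89  63  45  40  37  39  40  42  44  59
  85 102 104 106 106 105 106 106 104 105]
slot az 71.30602931779715 centre [ 0.5025 -0.1002  0.0765] 313.03415
clock 22.93 pos [504.7454 -94.4187 194.6083] turn [ 0.27 -0.37  0.29] shift after turn [-6.  -0.5  4.6] shift now [-6.  -0.5  4.6] world [-2.1 -5.6 -4.6]
 F [-0.2 -0.1 -1.8] jp [-0.23  0.1   0.36  1.83 -0.04  1.22 -0.14] gw 0.177
```

Call:
{"method": "step_arm", "body": {
  "motion": [
    [-6, 0, 0, 0.2, -0.3, 2.7],
    [0, 0, 0, 0, 0, 0],
    [0, 0, 0, 0, 0, 0]
  ]
}}

```text
clock: 23.3
position: [0.5041, -0.1001, 0.1964]
ee_rot: [0.813, 0.583, 0.002, 0.001]
ft_force: [-0.3, 0.6, -1.5]
grip_width: 0.178
```

Run:
```python
from h import *
from workcell import manip
plan([.5026,-.100,.190],-18.7)
o=manip.get_obs();i=manip.camera_info("wrist");im=manip.camera("wrist");cv2.imwrite("pics/w14.png",im)
R=Ro.from_quat(o["ee_rot"]).as_matrix();p=o["position"]
for h in(.0338,.0998):print("axis",h,proj(i,p+R[:,2]*h))
print("slot",proj(i,[.5025,-.1002,.0765]))
hsv=cv2.cvtColor(im,cv2.COLOR_BGR2HSV)
for r in(262,275,290):
    g=hsv[r];m=(g[:,0]>=105)&(g[:,0]<=130)&(g[:,1]>120);xs=np.nonzero(m[280:380])[0]+280
    if len(xs):print("blue",r,(xs.min()+xs.max())/2)
s=manip.camera("scene");cv2.imwrite("pics/14.png",cv2.resize(s[162:237,252:332],None,fx=7,fy=7,interpolation=cv2.INTER_CUBIC))
```

```text
clock 23.30 pos [ 504.0529 -100.0853  196.4112] turn [ 0.22 -0.13  0.01] shift after turn [-0.4 -1.4  6.4] shift now [-0.4 -1.4  6.4] world [-1.5  0.1 -6.4]
 F [-0.3  0.6 -1.5] jp [-0.23  0.1   0.36  1.82 -0.04  1.22 -0.18] gw 0.178
axis 0.0338 [327.0325 286.3492]
axis 0.0998 [326.7246 245.2277]
slot [323.7246 237.8244]
blue 262 325.5
blue 275 325.5
blue 290 325.5
```

View pics/14.png

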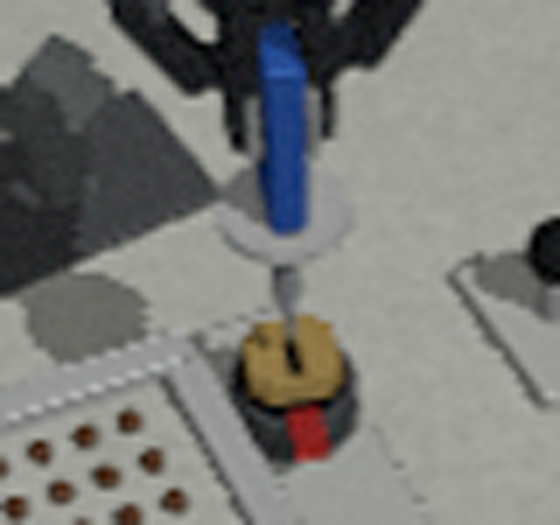

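Call:
{"method": "step_arm", "body": {
  "motion": [
    [-0.4, -1.3, 4, 0.2, -0.1, 0],
    [0, 0, 4, 0, 0, 0],
    [0, 0, 4, 0, 0, 0],
    [0, 0, 0, 0, 0, 0]
  ]
}}

```text
clock: 23.9
position: [0.5023, -0.0998, 0.183]
ee_rot: [0.812, 0.583, -0.0, -0.0]
ft_force: [-0.3, 0.4, -0.6]
grip_width: 0.176
```

Run:
```python
from h import *
from workcell import manip
plan([.5026,-.100,.1646],-18.7)
o=manip.get_obs();i=manip.camera_info("wrist");im=manip.camera("wrist");cv2.imwrite("pics/w15.png",im)
R=Ro.from_quat(o["ee_rot"]).as_matrix();p=o["position"]
for h in(.0338,.0998):print("axis",h,proj(i,p+R[:,2]*h))
print("slot",proj(i,[.5025,-.1002,.0765]))
hsv=cv2.cvtColor(im,cv2.COLOR_BGR2HSV)
for r in(262,275,290):
    g=hsv[r];m=(g[:,0]>=105)&(g[:,0]<=130)&(g[:,1]>120);xs=np.nonzero(m[280:380])[0]+280
    if len(xs):print("blue",r,(xs.min()+xs.max())/2)
s=manip.camera("scene");cv2.imwrite("pics/15.png",cv2.resize(s[162:237,252:332],None,fx=7,fy=7,interpolation=cv2.INTER_CUBIC))
```

```text
clock 23.90 pos [502.3244 -99.7796 183.0226] turn [-0.05 -0.01  0.04] shift after turn [-0.1  0.3 18.4] shift now [-0.1  0.3 18.4] world [  0.3  -0.2 -18.4]
 F [-0.3  0.4 -0.6] jp [-0.23  0.11  0.36  1.84 -0.04  1.2  -0.18] gw 0.176
axis 0.0338 [327.0056 286.2445]
axis 0.0998 [326.6947 245.1515]
slot [327.3033 242.6674]
blue 262 325.5
blue 275 325.5
blue 290 325.5
```

View pics/15.png

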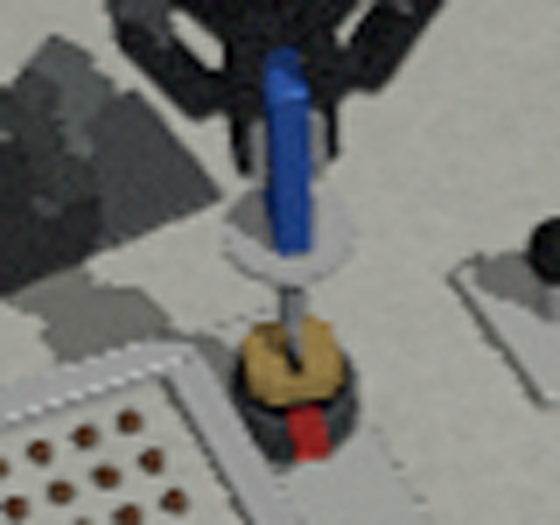

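Call:
{"method": "step_arm", "body": {
  "motion": [
    [0, 0.7, 2, 0, 0, 0],
    [0, 0, 2, 0, 0, 0],
    [0, 0, 2, 0, 0, 0],
    [0, 0, 0, 0, 0, 0]
  ]
}}

```text
clock: 24.5
position: [0.5034, -0.1001, 0.1772]
ee_rot: [0.812, 0.583, 0.0, -0.0]
ft_force: [0.2, 0.1, -2.0]
grip_width: 0.179
```

Call:
{"method": "step_arm", "body": {
  "motion": [
    [0, 0, 2, 0, 0, 0],
    [0, 0, 2, 0, 0, 0]
  ]
}}

```text
clock: 24.75
position: [0.5035, -0.1001, 0.1732]
ee_rot: [0.812, 0.583, 0.0, 0.0]
ft_force: [-0.6, -1.6, -1.7]
grip_width: 0.176
```

Run:
```python
from h import *
plan([.5026,-.100,.1656],-18.7)
```

```text
clock 24.75 pos [ 503.5183 -100.1432  173.1639] turn [ 0.03 -0.04  0.04] shift after turn [-0.2 -0.9  7.6] shift now [-0.2 -0.9  7.6] world [-0.9  0.1 -7.6]
 F [-0.6 -1.6 -1.7] jp [-0.23  0.12  0.36  1.85 -0.05  1.18 -0.17] gw 0.176
```

Call:
{"method": "step_arm", "body": {
  "motion": [
    [0, 0, 2.5, 0, 0, 0],
    [0, 0, 2.5, 0, 0, 0],
    [0, 0, 1.5, 0, 0, 0]
  ]
}}

```text
clock: 25.12
position: [0.5035, -0.1001, 0.1661]
ee_rot: [0.812, 0.583, 0.0, -0.0]
ft_force: [0.1, -1.1, -1.5]
grip_width: 0.181
```

Run:
```python
from h import *
from workcell import manip
plan([.5026,-.100,.1656],-18.7)
s=manip.camera("scene");cv2.imwrite("pics/16.png",cv2.resize(s[162:237,252:332],None,fx=7,fy=7,interpolation=cv2.INTER_CUBIC))
```

```text
clock 25.12 pos [ 503.4823 -100.0909  166.1103] turn [ 0.02 -0.04  0.04] shift after turn [-0.2 -0.9  0.5] shift now [-0.2 -0.9  0.5] world [-0.9  0.1 -0.5]
 F [ 0.1 -1.1 -1.5] jp [-0.23  0.13  0.36  1.86 -0.05  1.16 -0.17] gw 0.181
```

View pics/16.png

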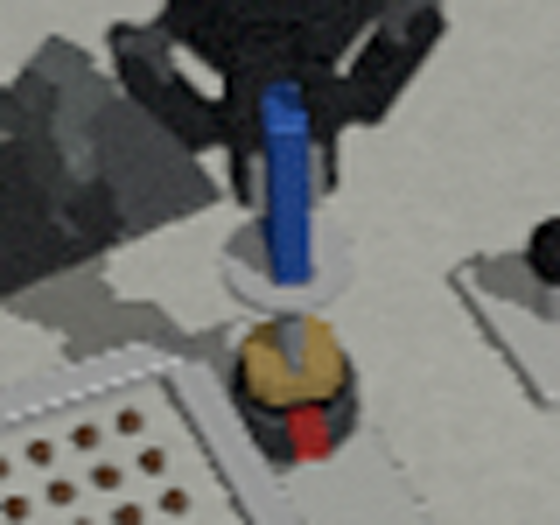

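The blade is about 10 mm down in the slot with no reaction force. Now the clockwise turn.

Call:
{"method": "step_arm", "body": {
  "motion": [
    [0, 0, 0, 0, 0, 7],
    [0, 0, 0, 0, 0, 7],
    [0, 0, 0, 0, 0, 7],
    [0, 0, 0, 0, 0, 7]
  ]
}}

```text
clock: 25.68
position: [0.5032, -0.1, 0.1659]
ee_rot: [0.932, 0.363, 0.0, -0.0]
ft_force: [-0.3, -0.0, -1.7]
grip_width: 0.177
```

Run:
```python
from h import *
from workcell import manip
plan([.5032,-.1000,.1660],-96.3)
print(manip.get_obs()["torque"])
```

```text
clock 25.68 pos [503.2332 -99.9593 165.885 ] turn [-0.03 -0.   48.85] shift after turn [-0.   0.  -0.1] shift now [-0.1  0.  -0.1] world [-0.  -0.   0.1]
 F [-0.3 -0.  -1.7] jp [-0.26  0.13  0.4   1.86 -0.06  1.16 -0.67] gw 0.177
[-0.0687 -0.0437  0.1223]
```

Torque is 0.12 N m, so the cam is turning. I'll continue.

Call:
{"method": "step_arm", "body": {
  "motion": [
    [0, 0, 0, 0, 0, 8],
    [0, 0, 0, 0, 0, 8],
    [0, 0, 0, 0, 0, 8],
    [0, 0, 0, 0, 0, 8],
    [0, 0, 0, 0, 0, 7]
  ]
}}

```text
clock: 26.3
position: [0.5034, -0.1002, 0.1659]
ee_rot: [1.0, 0.02, 0.0, 0.0]
ft_force: [0.4, -0.5, -2.6]
grip_width: 0.178
```

Run:
```python
from h import *
from workcell import manip
plan([.5032,-.1000,.1660],-96.3)
print(manip.get_obs()["torque"])
```

```text
clock 26.30 pos [ 503.3942 -100.2032  165.8873] turn [ 0.01 -0.02  8.59] shift after turn [-0.2 -0.2 -0.1] shift now [-0.2 -0.2 -0.1] world [-0.2  0.2  0.1]
 F [ 0.4 -0.5 -2.6] jp [-0.31  0.13  0.45  1.86 -0.06  1.16 -1.37] gw 0.178
[-0.0776  0.0187  0.1354]
```

Call:
{"method": "step_arm", "body": {
  "motion": [
    [0, 0, 0, 0, 0, 4],
    [0, 0, 0, 0, 0, 4],
    [0, 0, 0, 0, 0, 3],
    [0, 0, 0, 0, 0, 2]
  ]
}}

```text
clock: 26.8
position: [0.5034, -0.1003, 0.1659]
ee_rot: [0.995, -0.097, 0.0, 0.0]
ft_force: [0.0, 1.0, -1.4]
grip_width: 0.175
```

Run:
```python
from h import *
from workcell import manip
plan([.5032,-.1000,.1660],-96.3)
print(manip.get_obs()["torque"])
```

```text
clock 26.80 pos [ 503.4135 -100.3221  165.851 ] turn [ 0.04 -0.02 -4.89] shift after turn [-0.2 -0.3 -0.1] shift now [-0.3 -0.3 -0.1] world [-0.2  0.3  0.1]
 F [ 0.   1.  -1.4] jp [-0.32  0.13  0.47  1.86 -0.06  1.16 -1.6 ] gw 0.175
[-0.048   0.0146  0.1418]
```

Call:
{"method": "step_arm", "body": {
  "motion": [
    [0, 0, 0, 0, 0, 2],
    [0, 0, 0, 0, 0, 2]
  ]
}}

```text
clock: 27.05
position: [0.5034, -0.1003, 0.1659]
ee_rot: [0.991, -0.134, 0.0, 0.0]
ft_force: [-0.7, -0.1, -2.0]
grip_width: 0.179
```

Run:
```python
from h import *
from workcell import manip
plan([.5032,-.1000,.1660],-96.3)
print(manip.get_obs()["torque"])
s=manip.camera("scene");cv2.imwrite("pics/17.png",cv2.resize(s[162:262,252:352],None,fx=5,fy=5,interpolation=cv2.INTER_CUBIC))
```

```text
clock 27.05 pos [ 503.4261 -100.3205  165.8963] turn [ 0.04 -0.03 -9.08] shift after turn [-0.3 -0.3 -0.1] shift now [-0.3 -0.2 -0.1] world [-0.2  0.3  0.1]
 F [-0.7 -0.1 -2. ] jp [-0.33  0.13  0.47  1.86 -0.07  1.16 -1.67] gw 0.179
[-0.0939  0.0193  0.1924]
```

View pics/17.png

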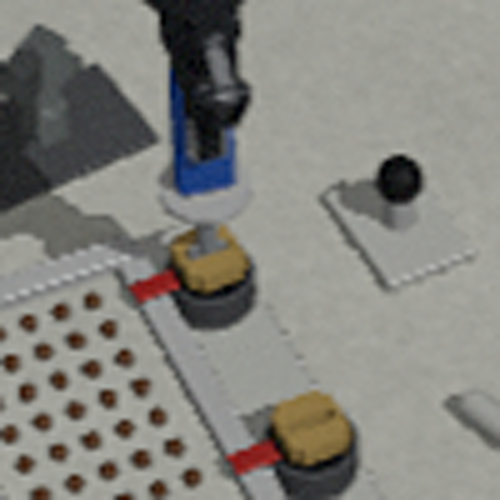

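The tongue is over the frame and the torque is starting to rise (0.19). I'll push gently to confirm the stop.

Call:
{"method": "step_arm", "body": {
  "motion": [
    [0, 0, 0, 0, 0, 1.5],
    [0, 0, 0, 0, 0, 1.5]
  ]
}}

```text
clock: 27.35
position: [0.5034, -0.1003, 0.1659]
ee_rot: [0.987, -0.162, 0.0, 0.0]
ft_force: [-0.5, -0.5, -1.6]
grip_width: 0.178
```

Run:
```python
from h import *
from workcell import manip
plan([.5032,-.1000,.1660],-96.3)
print(manip.get_obs()["torque"])
```

```text
clock 27.35 pos [ 503.4084 -100.3384  165.8807] turn [  0.05  -0.03 -12.34] shift after turn [-0.2 -0.3 -0.1] shift now [-0.3 -0.3 -0.1] world [-0.2  0.3  0.1]
 F [-0.5 -0.5 -1.6] jp [-0.33  0.13  0.48  1.86 -0.07  1.16 -1.73] gw 0.178
[-0.0706  0.0057  0.3547]
```

Call:
{"method": "step_arm", "body": {
  "motion": [
    [0, 0, 0, 0, 0, 1.5],
    [0, 0, 0, 0, 0, 1]
  ]
}}

```text
clock: 27.6
position: [0.5034, -0.1003, 0.1659]
ee_rot: [0.983, -0.184, 0.0, 0.001]
ft_force: [0.1, -1.4, -2.6]
grip_width: 0.176
```

Run:
```python
from h import *
from workcell import manip
plan([.5032,-.1000,.1660],-96.3)
print(manip.get_obs()["torque"])
```

```text
clock 27.60 pos [ 503.4442 -100.3005  165.8754] turn [  0.07  -0.03 -14.95] shift after turn [-0.3 -0.3 -0.1] shift now [-0.3 -0.2 -0.1] world [-0.2  0.3  0.1]
 F [ 0.1 -1.4 -2.6] jp [-0.33  0.13  0.48  1.86 -0.07  1.16 -1.77] gw 0.176
[-0.2069  0.0343  0.6908]
```

The stop is confirmed at 0.69 N m. I'll back off inside the slot's slack and withdraw straight up.

Call:
{"method": "step_arm", "body": {
  "motion": [
    [0, 0, 0, 0, 0, -4],
    [0, 0, 0, 0, 0, -4],
    [0, 0, 0, 0, 0, -2]
  ]
}}

```text
clock: 27.98
position: [0.5034, -0.1003, 0.1659]
ee_rot: [0.995, -0.097, 0.0, 0.0]
ft_force: [0.5, 0.3, -1.1]
grip_width: 0.175
```

Run:
```python
from h import *
from workcell import manip
plan([.5032,-.1000,.1660],-96.3)
print(manip.get_obs()["torque"])
```

```text
clock 27.98 pos [ 503.3647 -100.2637  165.9123] turn [ 0.04 -0.02 -4.86] shift after turn [-0.2 -0.2 -0.1] shift now [-0.2 -0.2 -0.1] world [-0.2  0.3  0.1]
 F [ 0.5  0.3 -1.1] jp [-0.32  0.13  0.47  1.86 -0.06  1.16 -1.6 ] gw 0.175
[-0.0051  0.0102 -0.0151]
```

Call:
{"method": "step_arm", "body": {
  "motion": [
    [0, 0, -4, 0, 0, 0],
    [0, 0, -8, 0, 0, 0],
    [0, 0, -15, 0, 0, 0],
    [0, 0, -25, 0, 0, 0],
    [0, 0, -30, 0, 0, 0],
    [0, 0, 0, 0, 0, 0]
  ]
}}

```text
clock: 28.72
position: [0.5039, -0.1005, 0.2546]
ee_rot: [0.995, -0.1, 0.002, 0.0]
ft_force: [0.1, 0.3, -0.7]
grip_width: 0.182
```

Run:
```python
from h import *
from workcell import manip
plan([.473,.277,.25],-59.8)
im=manip.camera("wrist");cv2.imwrite("pics/w18.png",im)
i=manip.camera_info("wrist")
t=manip.camera("top")
cv2.imwrite("pics/18.png",cv2.resize(t[200:280,290:410],None,fx=6,fy=6,interpolation=cv2.INTER_CUBIC))
```

```text
clock 28.73 pos [ 503.8528 -100.5185  254.6069] turn [  0.06  -0.17 -41.66] shift after turn [ 163.2 -341.8    4.6] shift now [-105.2 -363.9    4.3] world [-30.9 377.5  -4.6]
 F [ 0.1  0.3 -0.7] jp [-0.34  0.06  0.47  1.74 -0.03  1.34 -1.63] gw 0.182
```

View pics/w18.png

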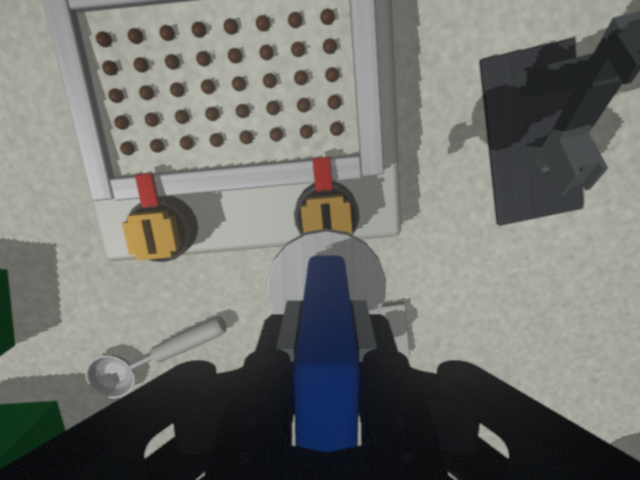

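View pics/18.png

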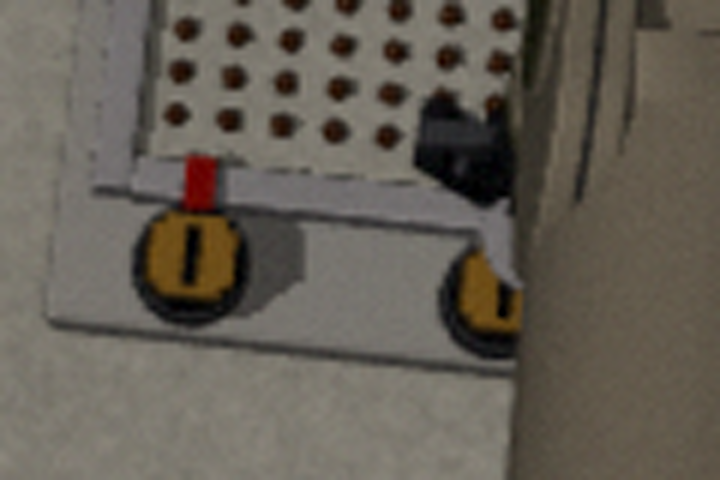

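Both tongues lie over the frame, the newly turned one at (322,175). I'll compare their angles numerically before leaving.

Run:
```python
from h import *
from workcell import manip
i=manip.camera_info("wrist");im=cv2.imread("pics/w18.png");hsv=cv2.cvtColor(im,cv2.COLOR_BGR2HSV)
for nm,(x0,y0,x1,y1) in dict(new=(305,150,340,195),old=(130,165,165,212)).items():
    h=hsv[y0:y1,x0:x1];m=cv2.bitwise_or(cv2.inRange(h,(0,120,60),(8,255,255)),cv2.inRange(h,(172,120,60),(180,255,255)))
    ys,xs=np.nonzero(m)
    for s,fn in(("L",np.min),("R",np.max)):
        pts=np.float32([[fn(xs[ys==r])+x0,r+y0] for r in np.unique(ys)[4:-4]])
        vx,vy,cx,cy=cv2.fitLine(pts,cv2.DIST_L2,0,.01,.01).ravel()
        d=onz(i,cx+vx*15,cy+vy*15,.066)-onz(i,cx,cy,.066);print(nm,s,np.degrees(np.arctan2(d[1],d[0]))%180)
```

```text
new L 172.1510114302286
new R 174.49348807800442
old L 172.71446823616043
old R 174.80964645217162
```

Call:
{"method": "step_arm", "body": {
  "motion": [
    [0, 0, 0, 0, 0, -10.4],
    [0, 0, 0, 0, 0, -10.4],
    [0, 0, 0, 0, 0, -10.4],
    [0, 0, 0, 0, 0, -10.4],
    [20, -43, 0, 0, 0, 0],
    [23, -49, 0, 0, 0, 0],
    [23, -49, 0, 0, 0, 0],
    [23, -49, 0, 0, 0, 0],
    [23, -49, 0, 0, 0, 0],
    [23, -49, 0, 0, 0, 0],
    [20, -43, 0, 0, 0, 0],
    [0, 0, 0, 0, 0, 0],
    [0, 0, 0, 0, 0, 0]
  ]
}}

```text
clock: 30.45
position: [0.4536, 0.2719, 0.2378]
ee_rot: [0.963, 0.27, -0.011, 0.001]
ft_force: [-1.1, -0.3, -1.7]
grip_width: 0.178
```

Run:
```python
from h import *
plan([.4735,.277,.1118],-59.8)
```

```text
clock 30.45 pos [453.6018 271.9319 237.7907] turn [-0.27  1.28  1.18] shift after turn [ 19.7   5.6 126. ] shift now [ 22.4   6.6 125.5] world [  19.9    5.1 -126. ]
 F [-1.1 -0.3 -1.7] jp [-0.71  0.13  0.09  1.69 -0.02  1.34 -1.63] gw 0.178
```

Call:
{"method": "step_arm", "body": {
  "motion": [
    [22, 6, 5, -0.3, 1.3, 1.2],
    [0, 0, 15, 0, 0, 0],
    [0, 0, 15, 0, 0, 0],
    [0, 0, 10, 0, 0, 0],
    [0, 0, 0, 0, 0, 0]
  ]
}}

```text
clock: 31.08
position: [0.4771, 0.2746, 0.1874]
ee_rot: [0.966, 0.257, -0.0, 0.001]
ft_force: [-0.0, -0.5, -1.3]
grip_width: 0.179
```

Run:
```python
from h import *
from workcell import manip
plan([.4735,.277,.1118],-59.8)
im=manip.camera("wrist");cv2.imwrite("pics/w19.png",im)
im=manip.camera("scene")[225:335,320:430];cv2.imwrite("pics/19.png",cv2.resize(im,None,fx=5,fy=5,interpolation=cv2.INTER_CUBIC))
```

```text
clock 31.07 pos [477.1211 274.6137 187.4051] turn [ 0.11  0.08 -0.39] shift after turn [-1.9 -3.9 75.6] shift now [-1.8 -4.  75.6] world [ -3.6   2.4 -75.6]
 F [-0.  -0.5 -1.3] jp [-0.7   0.2   0.1   1.73 -0.02  1.22 -1.64] gw 0.179
```

View pics/19.png

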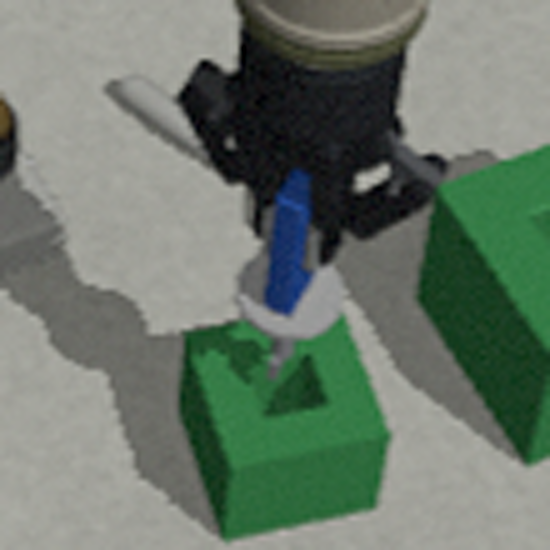

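Call:
{"method": "step_arm", "body": {
  "motion": [
    [-1.8, -4, 0, 0, 0, -0.4],
    [0, 0, 0, 0, 0, 0],
    [0, 0, 8, 0, 0, 0],
    [0, 0, 8, 0, 0, 0],
    [0, 0, 8, 0, 0, 0],
    [0, 0, 0, 0, 0, 0]
  ]
}}

```text
clock: 31.92
position: [0.474, 0.2783, 0.1638]
ee_rot: [0.965, 0.261, 0.001, 0.0]
ft_force: [0.1, 0.0, -1.5]
grip_width: 0.169
```

Run:
```python
from h import *
from workcell import manip
plan([.4735,.277,.1118],-59.8)
im=manip.camera("scene")[225:335,320:430];cv2.imwrite("pics/20.png",cv2.resize(im,None,fx=5,fy=5,interpolation=cv2.INTER_CUBIC))
```

```text
clock 31.93 pos [473.9963 278.2761 163.7803] turn [ 0.09 -0.11  0.08] shift after turn [-1.1  0.9 52. ] shift now [-1.2  0.8 52. ] world [ -0.5  -1.3 -52. ]
 F [ 0.1  0.  -1.5] jp [-0.7   0.21  0.1   1.76 -0.02  1.17 -1.64] gw 0.169
```

View pics/20.png

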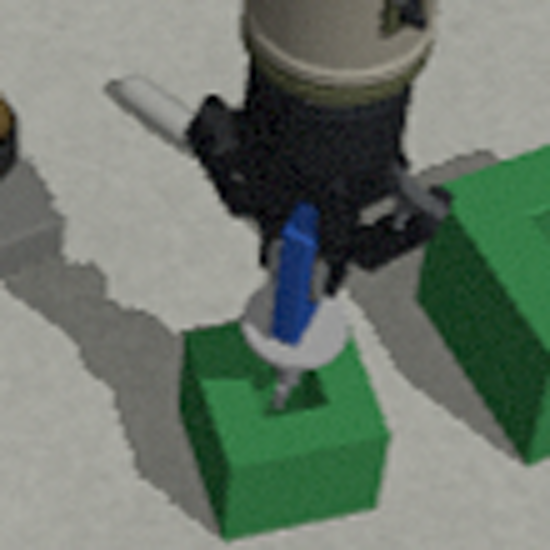

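Call:
{"method": "step_arm", "body": {
  "motion": [
    [-1.2, 0.8, 6, 0, 0, 0],
    [0, 0, 8, 0, 0, 0],
    [0, 0, 8, 0, 0, 0],
    [0, 0, 8, 0, 0, 0],
    [0, 0, 8, 0, 0, 0],
    [0, 0, 6, 0, 0, 0],
    [0, 0, 0, 0, 0, 0]
  ]
}}

```text
clock: 32.85
position: [0.4737, 0.277, 0.1169]
ee_rot: [0.965, 0.261, 0.001, 0.0]
ft_force: [0.5, 0.0, -1.7]
grip_width: 0.178
```

Run:
```python
from h import *
plan([.4735,.277,.1118],-59.8)
```

```text
clock 32.85 pos [473.6733 276.9512 116.9444] turn [ 0.08 -0.13  0.08] shift after turn [-0.1 -0.1  5.1] shift now [-0.1 -0.1  5.1] world [-0.2  0.  -5.1]
 F [ 0.5  0.  -1.7] jp [-0.7   0.26  0.09  1.81 -0.03  1.07 -1.63] gw 0.178
```

Call:
{"method": "step_arm", "body": {
  "motion": [
    [0, 0, 2, 0, 0, 0],
    [0, 0, 2, 0, 0, 0],
    [0, 0, 1, 0, 0, 0],
    [0, 0, 0.7, 0, 0, 0]
  ]
}}

```text
clock: 33.35
position: [0.4742, 0.2773, 0.1118]
ee_rot: [0.965, 0.261, 0.002, 0.0]
ft_force: [-1.5, -0.6, 3.6]
grip_width: 0.174
```

Run:
```python
from h import *
from workcell import manip
plan([.4735,.277,.1118],-59.8)
im=manip.camera("scene")[225:335,320:430];cv2.imwrite("pics/21.png",cv2.resize(im,None,fx=5,fy=5,interpolation=cv2.INTER_CUBIC))
```

```text
clock 33.35 pos [474.2102 277.3242 111.8009] turn [ 0.08 -0.23  0.08] shift after turn [-0.8 -0.1  0. ] shift now [-0.8 -0.1 -0. ] world [-0.7 -0.3 -0. ]
 F [-1.5 -0.6  3.6] jp [-0.7   0.26  0.09  1.82 -0.03  1.06 -1.63] gw 0.174
```

View pics/21.png

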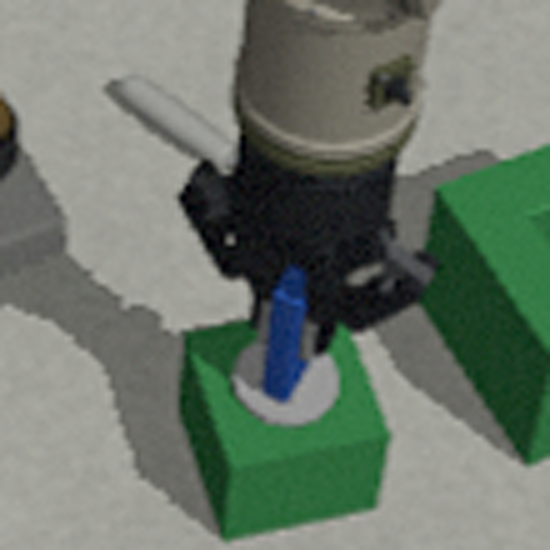

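The collar has contacted the block top at the same height as before. Releasing, then lifting straight up.

Call:
{"method": "step_arm", "body": {
  "motion": [
    [0, 0, 0, 0, 0, 0],
    [0, 0, 0, 0, 0, 0],
    [0, 0, 0, 0, 0, 0],
    [0, 0, 0, 0, 0, 0],
    [0, 0, 0, 0, 0, 0]
  ],
  "jaw": 85
}}

```text
clock: 34.02
position: [0.4746, 0.2776, 0.1124]
ee_rot: [0.965, 0.261, 0.003, -0.0]
ft_force: [0.3, 0.3, 0.5]
grip_width: 0.997
```

Call:
{"method": "step_arm", "body": {
  "motion": [
    [0, 0, -10, 0, 0, 0],
    [0, 0, -20, 0, 0, 0],
    [0, 0, -30, 0, 0, 0],
    [0, 0, -35, 0, 0, 0],
    [0, 0, -40, 0, 0, 0],
    [-40, 0, -10, 0, 0, 0],
    [-40, 0, 0, 0, 0, 0],
    [0, 0, 0, 0, 0, 0],
    [0, 0, 0, 0, 0, 0]
  ]
}}

```text
clock: 35.15
position: [0.4037, 0.2363, 0.2679]
ee_rot: [0.965, 0.261, 0.005, -0.001]
ft_force: [0.9, 0.5, 0.6]
grip_width: 0.998
```

Run:
```python
from h import *
from workcell import manip
plan([.4735,.277,.25],-59.8)
for n in("scene","top","wrist"):cv2.imwrite(f"pics/{n}22.png",manip.camera(n))
im=cv2.imread("pics/scene22.png")[225:335,320:430];cv2.imwrite("pics/22.png",cv2.resize(im,None,fx=5,fy=5,interpolation=cv2.INTER_CUBIC))
```

```text
clock 35.15 pos [403.7094 236.2973 267.8566] turn [ 0.03 -0.62  0.06] shift after turn [80.8 -0.1 17.9] shift now [80.6 -0.  18.7] world [ 69.8  40.7 -17.9]
 F [0.9 0.5 0.6] jp [-0.71 -0.05  0.08  1.81  0.01  1.36 -1.68] gw 0.998
```

View pics/22.png

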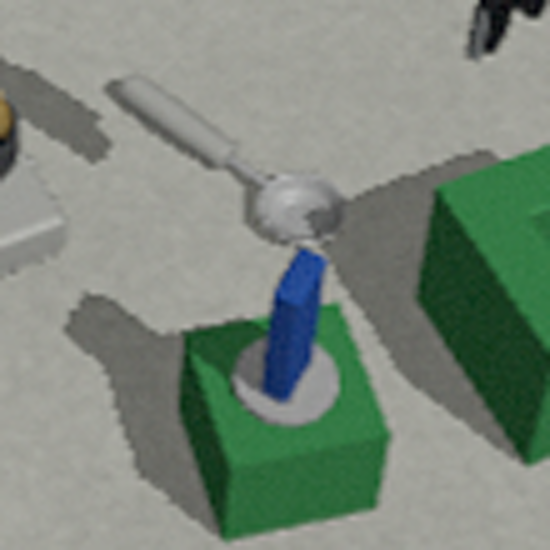

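View pics/scene22.png

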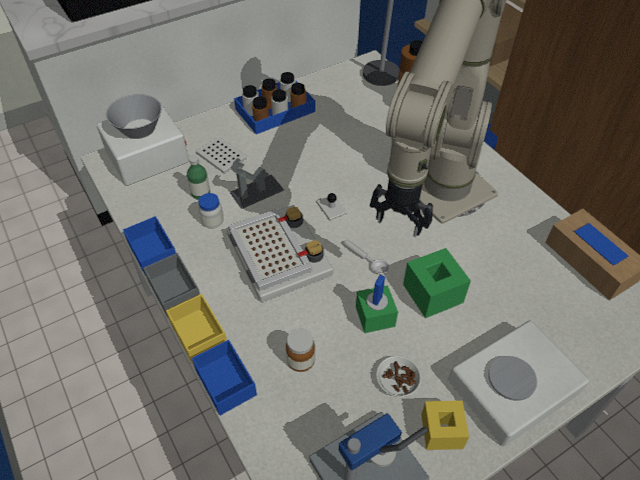

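View pics/top22.png

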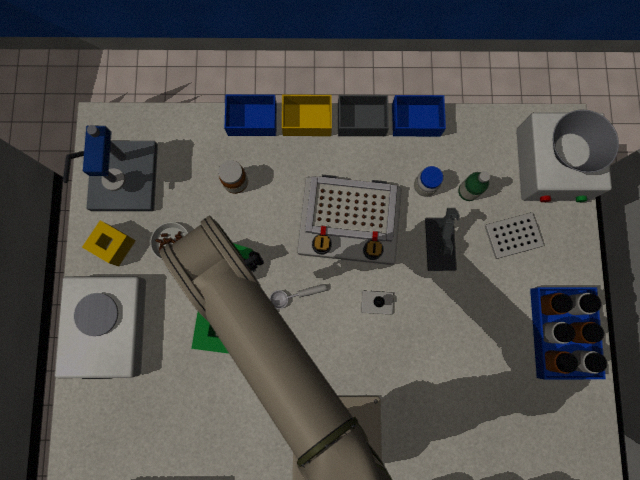

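View pics/wrist22.png

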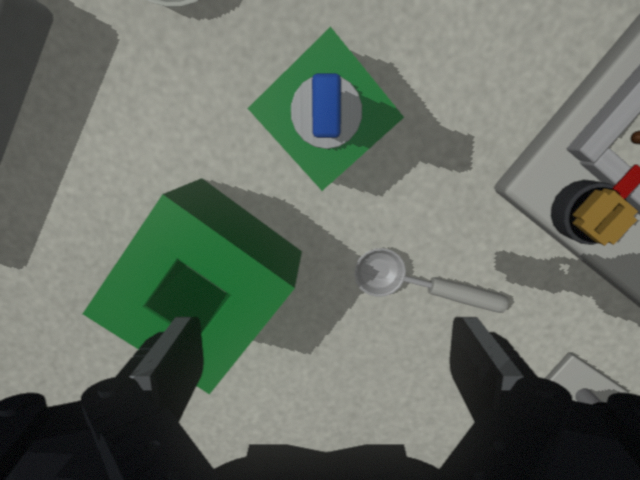

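The final pictures show the key upright in the small green rest (wrist view 327,107) with its collar flat on top. Both red tongues are over the frame (top view 322,231 and 376,236), the things around have not moved, and the arm is clear. Handing in.

```bash
python3 -c "
from workcell import manip
print(manip.hand_in())"
```

```text
the job is handed in; nothing more can be done
None
```

The job is done and handed in at about 35 s. The key was taken from its cradle and stood upright in the smaller green rest, collar flat, then released. I took it again by the handle and put its blade in the open latch, the one at the machine's -y end. I turned that cam clockwise to its stop and stood the key back in the rest.

**Last checks:**
- **Cam:** the torque rose to 0.69 N m at the stop. The newly turned tongue lies within about 0.5° of the locked one's direction, over the frame.
- **Key:** it stands free with its collar flat on the block; the collar touched at the same height as the first time.
- **Surroundings:** the other latch still shows locked, and nothing around looks moved. The arm stands clear and touches nothing.

**Disagreements along the way:** the wrist camera and the arm's own position differed by about 1 mm when I lined up the blade with the slot, and my first reading of the slot angle was about 2° off. I corrected both before inserting, and the blade went in without resistance. No check failed.

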